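# Move three perfume batches on by one station

### The job

Move each perfume batch on by one station: the dropper bottle, now weighed, goes from the scale onto the magnetic stirrer; the jar, now stirred, goes from the stirrer into the wooden tray; and the square bottle waiting in the tray goes onto the scale. Each station takes only one bottle, so use the free cork coaster to set a bottle down on for the time being, and leave the coaster empty again at the end. Stand every bottle upright in the middle of its place, set it down rather than drop it, and leave the beaker, the vial rack and the notebook where they are.

Things in the scene. Friction and masses are not known exactly. Their poses are not given: they have to be found in the camera images.
- dropper_bottle: Loose round amber glass dropper bottle with a paper band, black collar and slim rubber bulb; about 80 g, 92 mm tall. Glass body 33 mm in diameter and straight up to 54 mm, shoulder to 62 mm, collar 21 mm in diameter to 74 mm, bulb 14 mm in diameter to the top. Stands on the scale at the start. Its origin is the centre of its underside, z up.
- jar: Loose low round amber glass jar with a wide flat black lid; about 130 g, 58 mm tall. Glass body 48 mm in diameter up to 42 mm, lid 46 mm in diameter from there to the top. Stands on the stirrer at the start. Its origin is the centre of its underside, z up.
- square_bottle: Loose square amber glass bottle with a small round black cap; about 120 g, 76 mm tall. Body 36 x 36 mm up to 52 mm, neck 18 mm in diameter to 58 mm, cap 22 mm in diameter from there to the top. Stands in the wooden tray at the start. Its origin is the centre of its underside, z up. x and y are normal to its four flat sides.
- scale: Fixed low grey digital scale, with a square steel pan 98 x 98 mm whose top is 20 mm above the bench; grey housing 132 x 108 mm, with a blue display and buttons beyond the pan's edge on its -x side. Origin on the bench under the centre of the pan, z up, sides along x and y.
- stirrer: Fixed white magnetic stirrer, a box 112 x 112 mm and 46 mm high with a round steel plate 90 mm in diameter on it whose top is 52 mm above the bench; a lower front piece (to 32 mm high) with a black knob reaches to 92 mm from the centre on its -x side. Origin on the bench under the centre of the plate, z up.
- tray: Fixed shallow square wooden tray, 110 x 110 mm outside; its floor, 96 x 96 mm, is 8 mm above the bench and the rim round it 14 mm above the bench. Origin on the bench under the centre of the tray, z up, sides along x and y.
- coaster: Fixed round cork coaster, 90 mm in diameter, top 6 mm above the bench, free at the start. Origin on the bench under its centre, z up.
- beaker: Bystander: loose empty round glass beaker, 50 to 53 mm in diameter, 70 mm tall. Its origin is the centre of its underside, z up.
- vial_rack: Bystander: loose clear acrylic rack with five holes and three capped amber vials, 150 x 38 mm, 79 mm tall at the caps. Its origin is the centre of its underside, z up. x along its length.
- notebook: Bystander: open spiral notebook with a pen on it lying on the bench, 210 x 150 mm, 22 mm high with the pen. Its origin is the centre of its underside, z up. x along its 210 mm side.
Things that resemble listed ones, but are neither listed nor needed, are in the scene too. What is shaped like the jar but purple or yellow is not meant.

How it is judged:
By the outcome, as a careful person would: the job done as asked, in the order asked, and still so for the second after the job is handed in, with the robot touching nothing.
It also fails if it takes over 112 s, if anything falls off the work surface, if the arm or the gripper's body presses on something with over 40 N, if the wrist force passes 120 N, or if a joint passes its speed limit or range.

### The arm

A 6-joint arm with a two-finger parallel gripper is mounted at the origin on the work surface. World frame = base frame: x ahead of the robot, y to its left, z up, the work surface at z = 0. Lengths are in m, angles in rad, forces in N, time in s.
With the tool pointing down it reaches from about 0.25 to 0.8 m from the base axis. Payload 8.5 kg.
Tool frame: the origin (TCP) lies between the finger pads; the fingertips stand 8 mm ahead of it and the grasp point (between the pads) lies 11 mm behind it; z points along the fingers, y is the line along which they close (so a half turn about z gives the same grasp; the last joint's range is limited). The gripper opens to 85 mm and grips with 20 to 120 N. Pads are 22 mm wide; open, the fingers measure 114 mm over their backs; the gripper's body (76 mm by 85 mm) begins 54 mm behind the grasp point. The pads swing forward as they close: fully open they stand 13 mm farther back than shut.
Start: joints at [-1.117, 0.238, -0.013, 1.319, 0, 1.571], TCP at [0.23, -0.472, 0.208] pointing down, gripper open.
Joint ranges: [-2.66, 2.66], [-1.03, 1.9], [-1.14, 1.46], [-1.82, 2.27], [-1.45, 1.34], [-3.14, 3.14]. Speed limits (rad/s): [2.22, 2.22, 2.79, 3.14, 3.14, 3.14].

### API

Orientations are given as [roll, pitch, yaw] about the fixed x, y, z axes, in that order (R = Rz(yaw) Ry(pitch) Rx(roll)).
In Python, from rig import manip gives the robot as it stands. The module is installed in compiled form; this text tells all that it offers.
- The arm moves only by the tool jog_arm, never from a script. Its argument "rows" is a list that holds one entry, the list of rows, each a list of 7 numbers: the turn, a rotation vector about the world's x, y, z in degrees, then the shift along the world's x, y, z in m, then the finger opening in m, from 0 to 0.0854. In form: [[[ax, ay, az, tx, ty, tz, fingers], ...]]. A call has 1 to 10 rows; each row is the pose to reach, as a shift and turn from the pose commanded when the call began; what a row does not reach only later rows make up. A row lasts 1/12 s, in which the tool goes at most 41.7 mm and 7.16 degrees, less where a joint would pass 70% of its speed; a pose out of reach is approached as far as the arm can. A call with a gripper value outside its range is refused whole. The fingers move at their own pace and stop on an object; "force" is the grip in N (left out, the last holds). Time passes only in rows, so rows that repeat a pose let the fingers close. It gives the time, the measured TCP pose, the force, the opening and the grip force at its end, in the units of the state.
- manip.get_state(): the state, without advancing time (a new reading comes with each control period).
- manip.capture(name): name is "side" or "top"; returns the picture (384x512x3 uint8, red, green, blue); there is no depth.
- manip.camera_info(name): a dict with "fx", "fy", "cx", "cy" (pixels), "k1" (the pictures are not rectified: a ray, as slopes to the right and down, at radius r is drawn at 1 + k1 r^2 times it, then the intrinsics apply), "pose" (4x4, takes a point from camera to world coordinates). Camera axes: x right, y up, looking along -z (the intrinsics and any distortion apply to the point x, -y, -z); pixel columns grow to the right and rows downward; lengths in m; the calibration is good to about 2 mm. A picture is of the moment at which its call begins. camera_info takes no time and is no camera call.
- manip.finish_job(): hands the job in; it is judged then, once.
The state is a dict: "t": time; "joint_pos": joint angles; "dq": joint speeds; "tau": joint torques, N m; "tcp_pos": TCP position; "tool_rot": TCP orientation; "contact_force": force on the tool from outside, world axes, zero at the start; "wrist_torque": the same for the moment, N m; "finger_gap": finger opening in m; "grasp_force": force on a finger pad.
Only numpy, scipy, OpenCV 4.12 (cv2) and the standard library are available. Lean on these libraries where they do the work, as an engineer would, in place of code of your own. Each camera call takes 0.05 s, during which the arm holds its last target. There are 200 camera calls.

## Working session

There is one attempt and no reset: what is moved stays moved. The work goes in short steps, Python scripts to look and compute and a tool call to move; the robot and the scene stay as the last step left them, time stands still between calls to the robot, and variables do not carry over. Pictures are saved under pics/ and viewed, at most 14 in all, crops included, and the job is handed in when it is done.

Besides the shell and the picture viewer there is one more tool, called by a JSON object that holds its "fn" and its "kwargs". jog_arm: Moves the arm, as the interface text tells. Its arguments: {"type":"object","properties":{"rows":{"type":"array"},"force":{"type":"number"}},"required":["rows"]}

```bash
mkdir -p pics
cat > h.py <<'E'
import numpy as np, cv2
from rig import manip
def cast(cam,u,v,z):
    c=manip.camera_info(cam); P=np.array(c["pose"])
    x=(u-c["cx"])/c["fx"]; y=(v-c["cy"])/c["fy"]
    r=rd=np.hypot(x,y)
    for _ in range(30): r=rd/(1+c["k1"]*r*r)
    s=r/rd if rd>0 else 1
    d=P[:3,:3]@np.array([x*s,-y*s,-1]); o=P[:3,3]
    return o+d*(z-o[2])/d[2]
def proj(cam,p):
    c=manip.camera_info(cam); P=np.array(c["pose"])
    q=P[:3,:3].T@(np.array(p)-P[:3,3]); x,y=q[0]/-q[2],-q[1]/-q[2]
    k=1+c["k1"]*(x*x+y*y); return np.array([c["fx"]*x*k+c["cx"],c["fy"]*y*k+c["cy"]])
def snap(cam,name):
    im=cv2.cvtColor(manip.capture(cam),cv2.COLOR_RGB2BGR); cv2.imwrite(f"pics/{name}.png",im); return im
E
python3 - <<'E'
from h import *
for c in("top","side"):
    snap(c,c+"0"); i=manip.camera_info(c); print(c,{k:i[k] for k in("fx","fy","cx","cy","k1")},np.round(i["pose"],3).tolist())
print(manip.get_state())
E
```

```text
top {'fx': 439.9928101693075, 'fy': 439.9928101693075, 'cx': 255.42763015967682, 'cy': 191.27255431696423, 'k1': -0.03175810011549952} [[-0.001, 0.997, -0.083, 0.43], [-1.0, -0.002, -0.012, 0.039], [-0.012, 0.083, 0.996, 1.393], [0.0, 0.0, 0.0, 1.0]]
side {'fx': 394.2277143597735, 'fy': 394.2277143597735, 'cx': 255.10061988930968, 'cy': 192.85364200376023, 'k1': -0.09005330182026557} [[0.985, 0.095, -0.147, 0.404], [-0.174, 0.61, -0.773, -0.752], [0.016, 0.787, 0.617, 0.689], [0.0, 0.0, 0.0, 1.0]]
{'t': 0.1, 'joint_pos': array([-1.11699298e+00,  2.38730790e-01, -1.42006029e-02,  1.31923872e+00,
        2.09509513e-05,  1.57079808e+00]), 'dq': array([-1.36182831e-03,  6.92808427e-05,  1.83525399e-03,  1.46301601e-04,
        1.35245700e-03, -8.21214400e-04]), 'tau': array([-4.52866902e-05, -5.39720964e+01,  3.46996987e+01,  1.34563440e-02,
        4.49288223e-05,  1.63344981e-05]), 'tcp_pos': array([ 0.22996702, -0.47146527,  0.20752478]), 'tool_rot': array([-3.14021887e+00, -2.09485295e-05,  4.53801566e-01]), 'contact_force': array([-0.36716795, -0.15245069,  0.27854429]), 'wrist_torque': array([-0.03215828,  0.04944437, -0.04060314]), 'grasp_force': 0.0, 'finger_gap': 0.08495955923817813}
```

View pics/top0.png

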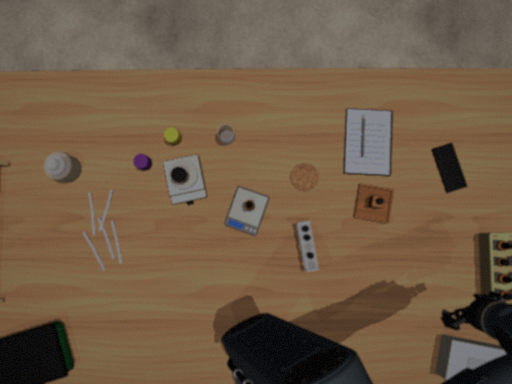

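View pics/side0.png

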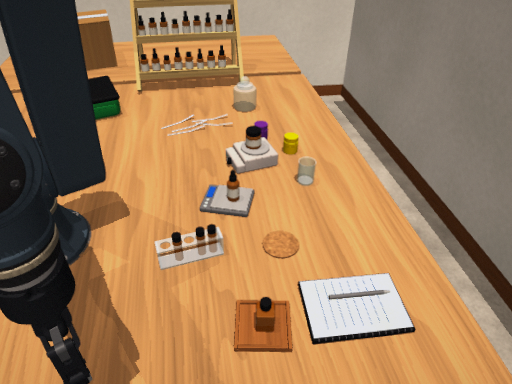

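The top view shows:
- **Targets:** dropper at (249,206) on the scale, jar with black lid at (179,175) on the stirrer, square bottle at (376,202) in the tray, and the free coaster at (304,177).
- **Possible mix-ups:** yellow jar (172,135), purple jar (142,161), rack vials (307,246), bottle crate (505,260), beaker (226,135), and in the side view the shelf bottles at (180,25) to (220,55).

I'm choosing the bottles that stand on the scale, stirrer and tray, and checking them in one crop.

Run:
```python
from h import *
t=cv2.imread("pics/top0.png"); s=cv2.imread("pics/side0.png")
f=lambda im,x,y,w,h,k:cv2.resize(im[y:y+h,x:x+w],(int(w*k),int(h*k)),interpolation=cv2.INTER_CUBIC)
a=np.hstack([f(t,155,145,60,64,4.5),f(t,217,178,60,64,4.5),f(t,344,172,57,64,4.5)])[:,:795]
b=np.hstack([f(s,220,118,64,60,4.1),f(s,194,162,64,60,4.1),f(s,228,290,66,64,4.1)[:246]])[:,:795]
b=cv2.copyMakeBorder(b,0,0,0,a.shape[1]-b.shape[1],cv2.BORDER_CONSTANT)
cv2.imwrite("pics/crop0.png",np.vstack([a,b]))
```

```text
Traceback (most recent call last):
ValueError: all the input array dimensions except for the concatenation axis must match exactly, but along dimension 0, the array at index 0 has size 245 and the array at index 2 has size 246
```

Run:
```python
from h import *
t=cv2.imread("pics/top0.png"); s=cv2.imread("pics/side0.png")
f=lambda im,x,y:cv2.resize(im[y:y+64,x:x+64],(256,256),interpolation=cv2.INTER_CUBIC)
cv2.imwrite("pics/crop0.png",np.vstack([np.hstack([f(t,155,145),f(t,217,178),f(t,344,172)]),np.hstack([f(s,220,118),f(s,196,162),f(s,230,292)])]))
hs=cv2.cvtColor(t,cv2.COLOR_BGR2HSV)
for n,(u,v) in dict(coaster=(310,180),coaster2=(304,177),wood=(330,177),tray=(362,200),traywall=(390,190),cap=(376,202),lid=(179,175),plate=(188,185),box=(200,195),pan=(240,200),drop=(249,206),hous=(240,235)).items(): print(n,hs[v,u])
```

```text
coaster [ 13 131 128]
coaster2 [ 13 131 128]
wood [ 16 117 129]
tray [ 13 158 113]
traywall [ 13 149 103]
cap [ 12 146  63]
lid [98 46 22]
plate [ 30  13 135]
box [120   7 139]
pan [ 19  15 133]
drop [105  28  18]
hous [ 15 126 130]
```

View pics/crop0.png

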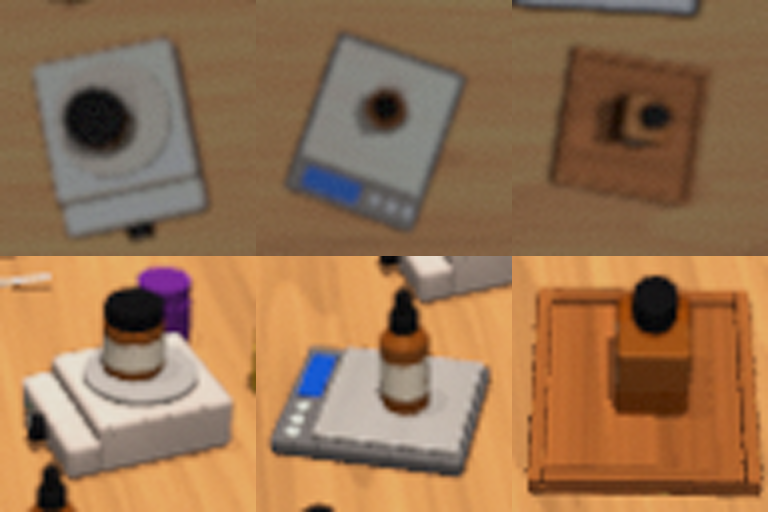

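The crops confirm the choice: black-lid jar off-centre on the plate, top (179,175); dropper on the pan at (249,205); square bottle in the tray with its cap at (380,201). Next I compute positions from corners and blobs.

```bash
cat > m.py <<'E'
from h import *
def px(cam,c):  # crop coords -> image px
    o={'top':[(155,145),(217,178),(344,172)],'side':[(220,118),(196,162),(230,292)]}[cam]
    i=int(c[0]//256); return np.array([o[i][0]+(c[0]-256*i)/4-.375, o[i][1]+(c[1]%256)/4-.375])
def quad(n,cam,cs,z):
    p=np.array([cast(cam,*px(cam,c),z)[:2] for c in cs])
    e=np.roll(p,-1,0)-p
    print(n,cam,"c",p.mean(0).round(4),"len",np.linalg.norm(e,axis=1).round(3),"ang",np.degrees(np.arctan2(e[:,1],e[:,0])).round(1))
def dark(im,x,y,w,h,thr=45):
    m=(im[y:y+h,x:x+w].max(2)<thr).astype(np.uint8); n,_,st,ce=cv2.connectedComponentsWithStats(m)
    i=1+st[1:,4].argmax(); return ce[i]+[x,y],st[i]+np.array([x,y,0,0,0])
E
python3 - <<'E'
from m import *
quad("tray","top",[(574,46),(709,70),(688,203),(552,183)],.014)
quad("tray","side",[(536,290),(748,291),(757,485),(530,484)],.014)
quad("pan","top",[(340,34),(466,78),(428,200),(302,158)],.02)
quad("pan","side",[(345,347),(489,368),(460,462),(312,443)],.02)
quad("stbox","top",[(37,66),(172,38),(198,178),(57,207)],.046)
quad("stbox","side",[(52,355),(175,337),(230,408),(105,432)],.046)
print("plate side",cast("side",*px("side",(140,368)),.052), "plate top", cast("top",*px("top",(130,124)),.052))
quad("sqfront","side",[(614,352),(690,355)],.06); quad("sqbase","side",[(613,410),(690,413)],.008)
quad("sqtop","side",[(622,309),(684,309),(690,355),(614,352)],.06)
t=cv2.imread("pics/top0.png"); s=cv2.imread("pics/side0.png")
for n,cam,im,b,z in [("jar","top",t,(160,155,35,35),.11),("jar","side",s,(240,120,28,22),.104),("sq","top",t,(374,193,14,14),.084),("sq","side",s,(252,290,24,22),.075),("drop","top",t,(240,195,18,18),.112),("drop","side",s,(224,166,18,18),.102)]:
    c,st=dark(im,*b); print(n,cam,c.round(1),st,cast(cam,*c,z).round(4))
# coaster
for cam,im,b in(("top",t,(285,158,40,40)),("side",s,(255,225,50,40))):
    x,y,w,h=b; g=cv2.GaussianBlur(im,(3,3),0)[y:y+h,x:x+w]; L=cv2.cvtColor(g,cv2.COLOR_BGR2LAB).astype(int)
    bg=np.median(np.concatenate([L[0],L[-1]]),0); d=np.abs(L-bg).sum(2).astype(np.uint8)
    th,m=cv2.threshold(d,0,255,cv2.THRESH_OTSU); m=cv2.morphologyEx(m,cv2.MORPH_CLOSE,np.ones((5,5))); m=cv2.morphologyEx(m,cv2.MORPH_OPEN,np.ones((5,5)))
    c=max(cv2.findContours(m,0,2)[0],key=cv2.contourArea); r=cv2.boundingRect(c); e=cv2.fitEllipse(cv2.convexHull(c)); print("coaster",cam,e,r,cast(cam,e[0][0]+x,e[0][1]+y,.006).round(4))
E
```

```text
tray top c [ 0.5065 -0.3132] len [0.108 0.106 0.107 0.109] ang [-100.3  169.6   81.5  -10.2]
tray side c [ 0.5059 -0.3178] len [0.11  0.111 0.106 0.11 ] ang [  -9.7 -101.4  170.2   80.6]
pan top c [0.4946 0.0777] len [0.105 0.1   0.104 0.101] ang [-109.4  162.5   71.5  -16.9]
pan side c [0.4968 0.0719] len [0.104 0.101 0.099 0.106] ang [ -22.3 -110.5  160.1   72.5]
stbox top c [0.5921 0.2779] len [0.107 0.111 0.111 0.111] ang [ -78.4 -169.   101.5    8.9]
stbox side c [0.5933 0.2696] len [0.102 0.112 0.1   0.117] ang [   7.5  -79.2 -169.5  102. ]
plate side [0.5948008  0.27965427 0.052     ] plate top [0.58981382 0.26599522 0.052     ]
sqfront side c [ 0.5061 -0.3325] len [0.035 0.035] ang [-12.1 167.9]
sqbase side c [ 0.5079 -0.3306] len [0.038 0.038] ang [-12.1 167.9]
sqtop side c [ 0.5088 -0.3203] len [0.03  0.026 0.035 0.024] ang [ -9.4 -95.7 167.9  71. ]
jar top [178.8 174.4] [172 168  15  14 169] [0.5867 0.281  0.11  ]
jar side [253.2 131.3] [246 126  15  11 127] [0.5893 0.2778 0.104 ]
sq top [379.2 200.6] [377 199   6   5  23] [ 0.5095 -0.313   0.084 ]
sq side [265.2 303.8] [260 297  11  14 124] [ 0.51   -0.3164  0.075 ]
drop top [248.7 204.4] [246 202   6   6  29] [0.4976 0.0748 0.112 ]
drop side [232.5 176.5] [230 171   6  11  52] [0.4981 0.059  0.102 ]
coaster top ((15.711262702941895, 14.279306411743164), (33.927215576171875, 38.55277633666992), 138.5725860595703) (0, 0, 33, 33) [ 0.6049 -0.0872  0.006 ]
coaster side ((24.994613647460938, 20.114734649658203), (27.501235961914062, 37.58198547363281), 95.88371276855469) (7, 7, 37, 27) [ 0.5898 -0.1063  0.006 ]
```

{"fn": "jog_arm", "kwargs": {"rows": [[[0,0,0,0.01,0.021,0,0.075],[0,0,0,0.027,0.057,0,0.075],[0,0,0,0.045,0.094,0,0.075],[0,0,0,0.063,0.131,0,0.075],[0,0,0,0.081,0.169,0,0.075],[0,0,0,0.099,0.206,0,0.075],[0,0,0,0.117,0.244,0,0.075],[0,0,0,0.135,0.281,0,0.075],[0,0,0,0.152,0.319,0,0.075],[0,0,0,0.17,0.356,0,0.075]]], "force": 30}}

```text
t: 0.93
tcp_pos: [0.4002, -0.1137, 0.2081]
tool_rot: [-3.141, 0.0, 0.454]
contact_force: [1.2, -1.0, 0.0]
finger_gap: 0.0753
grasp_force: 0.0
```

Run:
```python
from m import *
print("coaster eye top",cast("top",304,177,.006))
t=snap("top","top1"); 
f=lambda im,x,y:cv2.resize(im[y:y+64,x:x+64],(384,384),interpolation=cv2.INTER_CUBIC)
s=cv2.imread("pics/side0.png");t=cv2.imread("pics/top0.png")
cv2.imwrite("pics/crop1.png",np.hstack([f(t,272,145),f(s,248,212)]))
```

```text
coaster eye top [ 0.58981713 -0.09748329  0.006     ]
```

View pics/crop1.png

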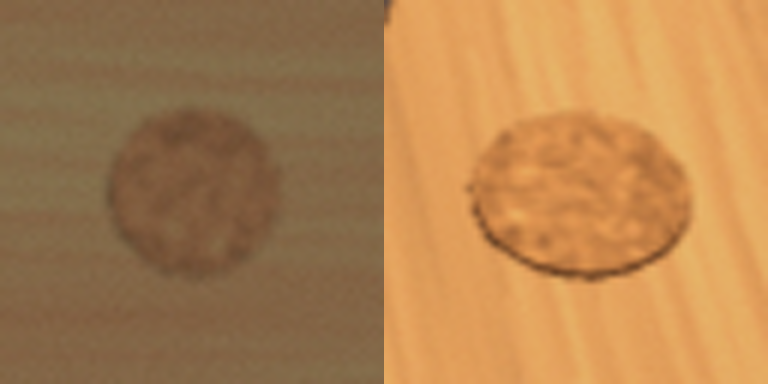

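The coaster's centre is at top (304.0,176.5) and side (280.7,243.3), giving about (0.591, −0.099). I'm going on to the jar at (0.588, 0.2795).

{"fn": "jog_arm", "kwargs": {"rows": [[[0,0,0,0.018,0.037,0,0.075],[0,0,0,0.036,0.074,0,0.075],[0,0,0,0.054,0.112,0,0.075],[0,0,0,0.072,0.15,0,0.075],[0,0,0,0.09,0.187,0,0.075],[0,0,0,0.108,0.225,0,0.075],[0,0,0,0.126,0.263,0,0.075],[0,0,0,0.144,0.3,0,0.075],[0,0,0,0.161,0.337,0,0.075],[0,0,0,0.177,0.37,0,0.075]]]}}

```text
t: 1.82
tcp_pos: [0.5775, 0.2566, 0.2074]
tool_rot: [-3.141, 0.001, 0.455]
contact_force: [0.1, -0.4, -0.1]
finger_gap: 0.0749
grasp_force: 0.0
```

{"fn": "jog_arm", "kwargs": {"rows": [[[0,0,0,0.007,0.014,-0.01,0.075],[0,0,0,0.011,0.022,-0.025,0.075],[0,0,0,0.011,0.023,-0.04,0.075],[0,0,0,0.011,0.023,-0.045,0.075],[0,0,0,0.011,0.023,-0.045,0.075]]]}}

```text
t: 2.23
tcp_pos: [0.587, 0.2763, 0.161]
tool_rot: [-3.142, 0.004, 0.454]
contact_force: [-0.4, -0.4, 0.3]
finger_gap: 0.0748
grasp_force: 0.0
```

Run:
```python
from h import *
t=snap("top","t2"); s=snap("side","s2")
print(manip.get_state()["tcp_pos"])
f=lambda im,x,y:cv2.resize(im[y:y+96,x:x+96],(384,384),interpolation=cv2.INTER_CUBIC)
cv2.imwrite("pics/crop2.png",np.hstack([f(t,135,125),f(s,205,85)]))
```

```text
[0.58804822 0.2765326  0.16345702]
```

View pics/crop2.png

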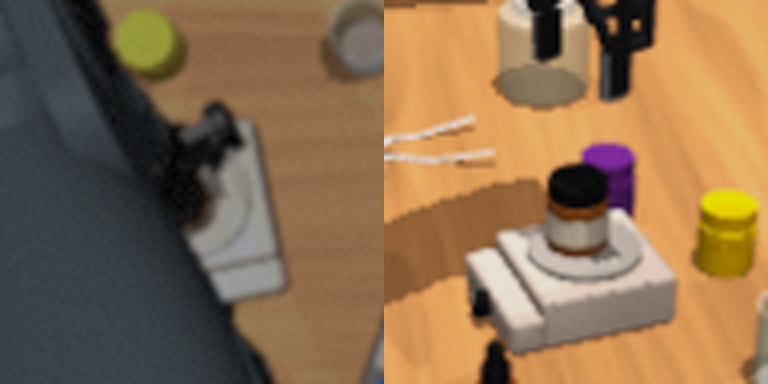

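Run:
```python
from h import *
for c in ((540,57),(613,98)):
  print(cast("side",(c[0]-384)/4+205-.4,c[1]/4+85-.4,.165).round(3))
print(proj("side",(.588,.2785,.165)),proj("side",(.588,.2785,.11)))
```

```text
[0.575 0.377 0.165]
[0.618 0.299 0.165]
[253.00032883 112.83198672] [252.76075954 129.42780712]
```

Run:
```python
from h import *
print(proj("top",(.604,.243,.165)),proj("top",(.604,.243,.194)),manip.get_state()["joint_pos"].round(3))
s=cv2.imread("pics/s2.png"); t=cv2.imread("pics/t2.png")
cv2.imwrite("pics/crop3.png",np.hstack([cv2.resize(im,(400,480),interpolation=cv2.INTER_CUBIC) for im in (s[60:156,210:290],t[120:216,150:230])]))
```

```text
[188.61987004 165.8709664 ] [186.89926343 164.39531272] [0.44  0.471 0.223 1.323 0.    3.128]
```

View pics/crop3.png

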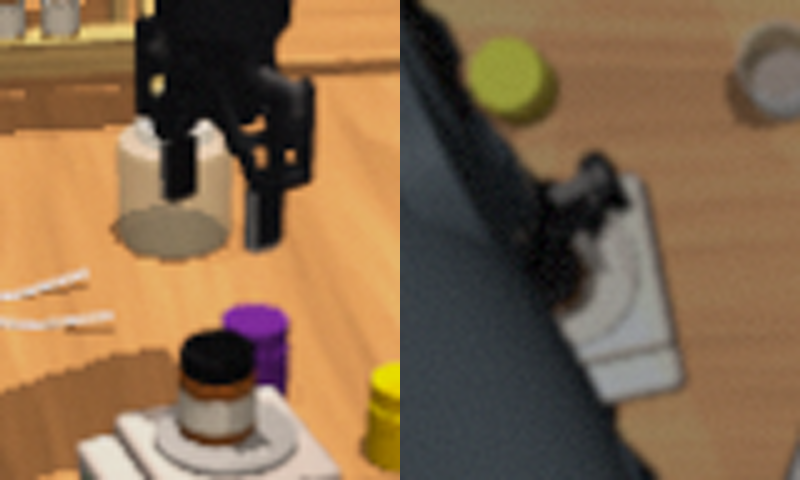

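J6 stands at 3.128, close to its limit, so I turn the tool +53° (yaw 79°), which also suits the square bottle. In the side view the fingertips are at (246,100) and (263,109), higher than I expected, so I'll check again partway down.

{"fn": "jog_arm", "kwargs": {"rows": [[[0,0,6,0,0,0,0.075],[0,0,13,0,0,0,0.075],[0,0,20,0,0,0,0.075],[0,0,27,0,0,0,0.075],[0,0,34,0,0,0,0.075],[0,0,41,0,0,0,0.075],[0,0,48,0,0,0,0.075],[0,0,53,0,0,0,0.075],[0,0,53,0,0,-0.02,0.075],[0,0,53,0,0,-0.04,0.075]]]}}

```text
t: 3.17
tcp_pos: [0.5897, 0.2772, 0.1255]
tool_rot: [3.137, -0.003, 1.379]
contact_force: [0.9, 0.3, 0.7]
finger_gap: 0.0752
grasp_force: 0.0
```

{"fn": "jog_arm", "kwargs": {"rows": [[[0,0,0,0,0,-0.015,0.075],[0,0,0,0,0,-0.025,0.075],[0,0,0,0,0,-0.025,0.075]]]}}

```text
t: 3.42
tcp_pos: [0.5875, 0.2763, 0.097]
tool_rot: [-3.14, 0.001, 1.378]
contact_force: [-0.1, 0.3, -0.6]
finger_gap: 0.0754
grasp_force: 0.0
```

Run:
```python
from h import *
s=snap("side","s3"); t=snap("top","t3"); st=manip.get_state(); print(st["tcp_pos"],st["tool_rot"],st["joint_pos"].round(2))
p=st["tcp_pos"]
for d in(-1,1): print(proj("side",p+np.array([.98*.0375*d,-.19*.0375*d,.002])))
cv2.imwrite("pics/crop4.png",np.hstack([cv2.resize(im,(400,480),interpolation=cv2.INTER_CUBIC) for im in (s[85:181,215:295],t[120:216,150:230])]))
```

```text
[0.58850877 0.27704911 0.09910164] [ 3.14093542e+00 -5.58143552e-04  1.37847929e+00] [0.44 0.5  0.11 1.18 0.   2.2 ]
[240.55773967 131.98020996]
[265.38848554 132.53601856]
```

View pics/crop4.png

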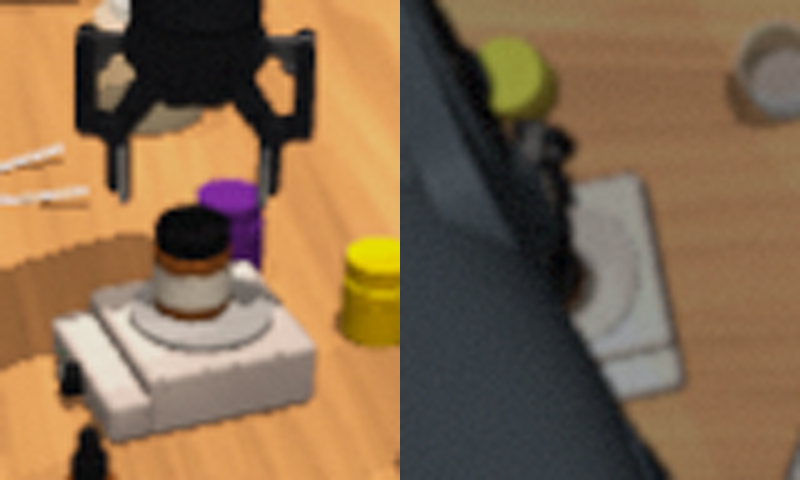

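Run:
```python
from h import *
p=np.array([.23,-.4715,.2075]); f=np.array([np.sin(.4538),-np.cos(.4538),0])
for dz in(.0,.005,.03):
  for d in(-1,1): print(dz,d,proj("side",p+f*d*.048+[0,0,dz]).round(1),proj("top",p+f*d*.048+[0,0,dz]).round(1))
s=cv2.imread("pics/side0.png"); t=cv2.imread("pics/top0.png")
cv2.imwrite("pics/crop5.png",np.hstack([cv2.resize(im,(400,400),interpolation=cv2.INTER_CUBIC) for im in (s[304:384,20:100],t[284:364,432:512])]))
```

```text
0.0 -1 [ 67.7 339.4] [437.5 310.8]
0.0 1 [ 91.2 397.4] [469.3 294.5]
0.005 -1 [ 66.6 337.4] [438.3 311.1]
0.005 1 [ 90.1 395.6] [470.2 294.8]
0.03 -1 [ 61. 327.] [442.2 312.9]
0.03 1 [ 84.4 386.1] [474.7 296.2]
```

View pics/crop5.png

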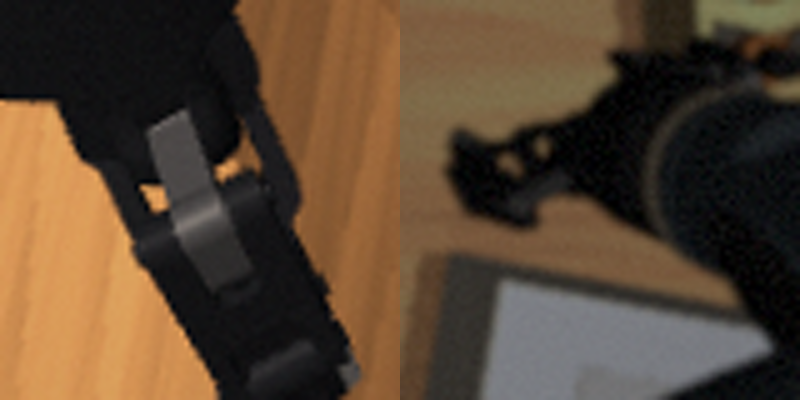

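Fingertips read at side (239,125) and (268.6,124), about 25 mm higher than the stated TCP implies, while xy agrees. I'll descend and track the tip row numerically.

{"fn": "jog_arm", "kwargs": {"rows": [[[0,0,0,0,0.001,-0.01,0.075],[0,0,0,0,0.001,-0.02,0.075],[0,0,0,0,0.001,-0.028,0.075],[0,0,0,0,0.001,-0.028,0.075]]]}}

```text
t: 3.85
tcp_pos: [0.587, 0.2777, 0.0679]
tool_rot: [-3.139, 0.002, 1.379]
contact_force: [-0.1, -0.5, -0.3]
finger_gap: 0.0746
grasp_force: 0.0
```

Run:
```python
from h import *
s=snap("side","s4"); st=manip.get_state(); print(st["tcp_pos"],st["contact_force"])
for n in("s3","s4"):
  g=cv2.imread(f"pics/{n}.png").max(2)
  for c in(238,239,240,267,268,269,270): print(n,c,g[112:150,c].tolist())
```

```text
[0.58733418 0.27781264 0.06878982] [0.0294967  0.24307734 1.04324228]
s3 238 [21, 23, 47, 67, 65, 66, 63, 62, 59, 62, 62, 131, 193, 211, 226, 230, 229, 231, 231, 203, 150, 153, 151, 152, 152, 154, 154, 153, 151, 144, 150, 162, 161, 162, 163, 210, 232, 230]
s3 239 [21, 31, 67, 94, 93, 94, 93, 92, 95, 94, 97, 98, 94, 152, 217, 230, 231, 231, 231, 201, 151, 152, 153, 152, 152, 152, 151, 152, 151, 149, 155, 162, 162, 163, 184, 221, 231, 231]
s3 240 [65, 71, 79, 88, 85, 87, 88, 88, 87, 92, 93, 95, 111, 172, 223, 231, 232, 232, 231, 201, 154, 156, 156, 152, 151, 153, 151, 151, 151, 156, 162, 162, 159, 170, 204, 214, 207, 209]
s3 267 [23, 21, 36, 61, 66, 71, 79, 85, 84, 84, 87, 94, 94, 86, 104, 146, 145, 129, 137, 133, 131, 130, 130, 129, 145, 158, 159, 183, 210, 191, 149, 126, 143, 177, 190, 188, 188, 186]
s3 268 [21, 21, 39, 71, 73, 70, 76, 81, 84, 81, 81, 82, 136, 177, 193, 220, 214, 200, 207, 207, 208, 210, 209, 208, 217, 223, 225, 225, 225, 212, 184, 146, 120, 166, 187, 188, 178, 160]
s3 269 [22, 22, 24, 32, 32, 29, 29, 29, 29, 31, 26, 39, 168, 229, 229, 230, 230, 229, 229, 228, 228, 2
[... 841 characters left out ...]
 22, 21, 21, 23, 20, 47, 79, 87, 94, 98, 99, 92, 89, 90, 103, 126, 133, 130, 146, 159, 162, 185, 211, 191, 144, 122, 112, 111, 162, 185, 188, 184]
s4 268 [217, 205, 148, 56, 18, 23, 24, 21, 20, 21, 19, 30, 48, 56, 62, 62, 60, 54, 46, 47, 95, 172, 206, 211, 217, 223, 225, 226, 227, 213, 181, 144, 121, 137, 175, 187, 179, 160]
s4 269 [213, 215, 201, 160, 115, 40, 29, 22, 21, 22, 20, 19, 19, 17, 19, 19, 19, 22, 37, 49, 125, 204, 229, 230, 227, 222, 221, 223, 223, 229, 224, 181, 141, 155, 171, 192, 197, 180]
s4 270 [212, 210, 212, 212, 173, 40, 30, 23, 20, 21, 33, 85, 118, 141, 163, 162, 162, 161, 164, 170, 194, 221, 227, 228, 229, 226, 226, 226, 227, 231, 232, 219, 178, 140, 136, 200, 226, 226]
```

{"fn": "jog_arm", "kwargs": {"rows": [[[0,0,0,0,0,-0.004,0.075],[0,0,0,0,0,-0.008,0.075],[0,0,0,0,0,-0.008,0.06],[0,0,0,0,0,-0.008,0.052],[0,0,0,0,0,-0.008,0.052],[0,0,0,0,0,-0.008,0.052]]], "force": 20}}

```text
t: 4.4
tcp_pos: [0.5883, 0.2783, 0.0623]
tool_rot: [3.141, -0.0, 1.379]
contact_force: [0.4, 0.3, 0.7]
finger_gap: 0.052
grasp_force: 0.0
```

Run:
```python
from h import *
s=snap("side","s5"); st=manip.get_state(); print(st["tcp_pos"],st["contact_force"],st["finger_gap"])
cv2.imwrite("pics/crop6.png",cv2.resize(s[90:170,215:295],(560,560),interpolation=cv2.INTER_CUBIC))
```

```text
[0.5882633  0.27824723 0.06233374] [-0.21602495  0.06812883 -0.57918038] 0.052203550688350794
```

View pics/crop6.png

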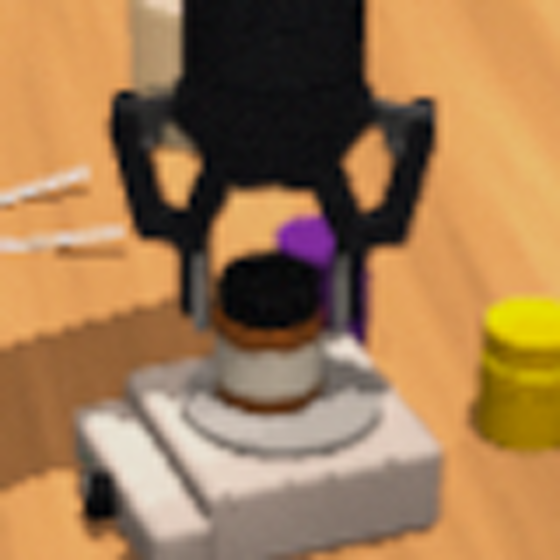

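Tips at crop (203,330) and (345,328) sit just below the lid, at z ≈ 0.085, so real tips are about 23 mm above the reported TCP. I trust the picture and descend in force-checked steps.

{"fn": "jog_arm", "kwargs": {"rows": [[[0,0,0,0,0,-0.003,0.06],[0,0,0,0,0,-0.006,0.06],[0,0,0,0,0,-0.009,0.06],[0,0,0,0,0,-0.012,0.06],[0,0,0,0,0,-0.012,0.06]]]}}

```text
t: 4.87
tcp_pos: [0.5876, 0.278, 0.0491]
tool_rot: [-3.14, 0.001, 1.379]
contact_force: [-1.1, 0.7, 0.3]
finger_gap: 0.06
grasp_force: 0.0
```

{"fn": "jog_arm", "kwargs": {"rows": [[[0,0,0,0,0,-0.003,0.06],[0,0,0,0,0,-0.006,0.06],[0,0,0,0,0,-0.008,0.06],[0,0,0,0,0,-0.008,0.055],[0,0,0,0,0,-0.008,0.048],[0,0,0,0,0,-0.008,0.04],[0,0,0,0,0,-0.008,0.04],[0,0,0,0,0,-0.008,0.04]]], "force": 30}}

```text
t: 5.53
tcp_pos: [0.5882, 0.2782, 0.0421]
tool_rot: [3.142, -0.0, 1.379]
contact_force: [0.1, 0.5, -0.7]
finger_gap: 0.0474
grasp_force: 31.0
```

{"fn": "jog_arm", "kwargs": {"rows": [[[0,0,0,0,0,0.01,0.04],[0,0,0,0,0,0.03,0.04],[0,0,0,0,0,0.055,0.04],[0,0,0,0,-0.005,0.075,0.04],[0,0,0,0,-0.02,0.08,0.04],[0,0,0,0,-0.045,0.08,0.04],[0,0,0,0,-0.075,0.08,0.04],[0,0,0,0,-0.11,0.08,0.04],[0,0,0,0,-0.147,0.08,0.04],[0,0,0,0,-0.185,0.08,0.04]]]}}

```text
t: 6.37
tcp_pos: [0.5873, 0.091, 0.1217]
tool_rot: [-3.141, 0.0, 1.379]
contact_force: [0.8, -0.3, -1.5]
finger_gap: 0.047
grasp_force: 31.2
```

{"fn": "jog_arm", "kwargs": {"rows": [[[0,0,0,0.001,-0.037,0,0.04],[0,0,0,0.002,-0.072,0,0.04],[0,0,0,0.002,-0.105,0,0.04],[0,0,0,0.003,-0.135,0,0.04],[0,0,0,0.003,-0.16,0,0.04],[0,0,0,0.003,-0.178,0,0.04],[0,0,0,0.003,-0.188,-0.01,0.04],[0,0,0,0.003,-0.192,-0.025,0.04],[0,0,0,0.003,-0.192,-0.04,0.04],[0,0,0,0.003,-0.192,-0.05,0.04]]]}}

```text
t: 7.2
tcp_pos: [0.5897, -0.0992, 0.0698]
tool_rot: [-3.139, 0.0, 1.378]
contact_force: [0.0, 0.3, -0.7]
finger_gap: 0.0468
grasp_force: 31.2
```

Run:
```python
from h import *
s=snap("side","s6"); t=snap("top","t6"); st=manip.get_state(); print(st["tcp_pos"],st["contact_force"],st["finger_gap"],st["joint_pos"].round(2))
cv2.imwrite("pics/crop7.png",np.hstack([cv2.resize(im,(400,500),interpolation=cv2.INTER_CUBIC) for im in (s[170:270,240:320],t[130:230,265:345])]))
print(proj("side",(.591,-.099,.062)),proj("side",(.591,-.099,.12)),proj("top",(.591,-.099,.12)))
```

```text
[ 0.58923043 -0.09844204  0.06963641] [-0.37374397  0.41832756 -0.71049305] 0.04728343162008774 [-0.17  0.44 -0.08  1.06  0.    1.6 ]
[281.12628518 225.97301295] [282.61309856 206.98989689] [308.33531548 172.08699875]
```

View pics/crop7.png

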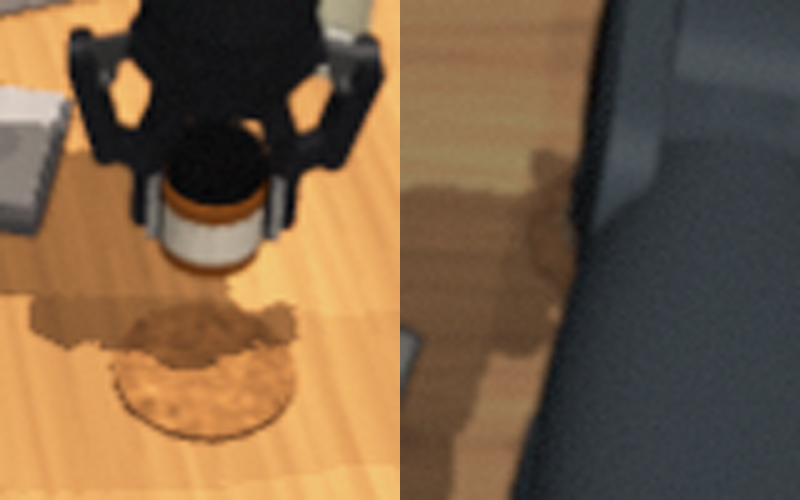

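The jar is held level above the coaster, with its base near side (282,221), which matches base = TCP + 10.5 mm. I'm lowering it.

{"fn": "jog_arm", "kwargs": {"rows": [[[0,0,0,0,0,-0.012,0.04],[0,0,0,0,0,-0.03,0.04],[0,0,0,0,0,-0.048,0.04],[0,0,0,0,0,-0.06,0.04],[0,0,0,0,0,-0.067,0.04],[0,0,0,0,0,-0.07,0.04],[0,0,0,0,0,-0.07,0.04]]]}}

```text
t: 7.88
tcp_pos: [0.5911, -0.0986, 0.002]
tool_rot: [-3.141, -0.0, 1.379]
contact_force: [0.2, -0.0, -1.2]
finger_gap: 0.0469
grasp_force: 31.2
```

{"fn": "jog_arm", "kwargs": {"rows": [[[0,0,0,0,0,-0.001,0.04],[0,0,0,0,0,-0.002,0.04],[0,0,0,0,0,-0.002,0.04]]]}}

```text
t: 8.13
tcp_pos: [0.5916, -0.0989, 0.0007]
tool_rot: [3.141, 0.0, 1.379]
contact_force: [-0.2, 0.3, -0.9]
finger_gap: 0.0471
grasp_force: 31.2
```

{"fn": "jog_arm", "kwargs": {"rows": [[[0,0,0,0,0,-0.001,0.04],[0,0,0,0,0,-0.002,0.04],[0,0,0,0,0,-0.003,0.04],[0,0,0,0,0,-0.003,0.04]]]}}

```text
t: 8.47
tcp_pos: [0.591, -0.0988, -0.0031]
tool_rot: [-3.141, 0.0, 1.379]
contact_force: [-0.1, -0.0, -1.5]
finger_gap: 0.0473
grasp_force: 31.2
```

{"fn": "jog_arm", "kwargs": {"rows": [[[0,0,0,0,0,-0.001,0.04],[0,0,0,0,0,-0.0015,0.04],[0,0,0,0,0,-0.0015,0.04]]]}}

```text
t: 8.72
tcp_pos: [0.5912, -0.0989, -0.0039]
tool_rot: [3.141, -0.0, 1.379]
contact_force: [-1.6, 0.9, 4.7]
finger_gap: 0.047
grasp_force: 31.8
```

{"fn": "jog_arm", "kwargs": {"rows": [[[0,0,0,0,0,0,0.05],[0,0,0,0,0,0,0.06],[0,0,0,0,0,0,0.065],[0,0,0,0,0,0.01,0.065],[0,0,0,0,0,0.03,0.065],[0,0,0,0,0,0.06,0.065],[0,0,0,0,0,0.09,0.065],[0,0,0,0,0,0.115,0.065],[0,0,0,-0.01,0.02,0.125,0.065],[0,0,0,-0.025,0.05,0.125,0.065]]]}}

```text
t: 9.55
tcp_pos: [0.5689, -0.0502, 0.1243]
tool_rot: [3.135, -0.0, 1.376]
contact_force: [0.4, 0.6, -0.0]
finger_gap: 0.0648
grasp_force: 0.0
```

Run:
```python
from h import *
s=snap("side","s7"); t=snap("top","t7"); st=manip.get_state(); print(st["tcp_pos"],st["contact_force"],st["finger_gap"],st["joint_pos"].round(2))
cv2.imwrite("pics/both7.png",cv2.resize(s[100:300,190:330],(420,600),interpolation=cv2.INTER_CUBIC))
m=((s[112:160,215:285].min(2)>120)*255).astype(np.uint8); cv2.imwrite("pics/m.png",m)
```

```text
[ 0.56469466 -0.046195    0.12221507] [-0.18817169  0.3326813  -0.41597423] 0.06514335082688293 [-0.08  0.35 -0.08  1.14  0.    1.68]
```

View pics/both7.png

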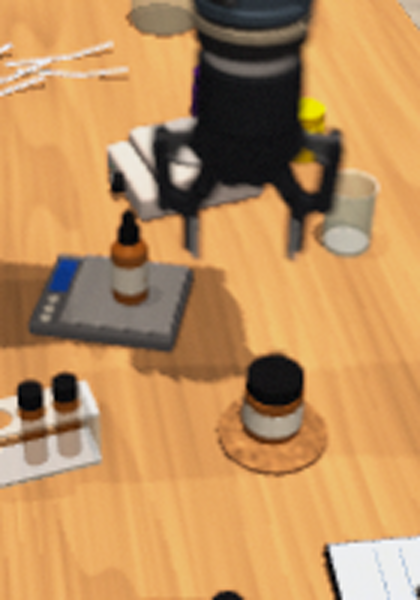

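Side view: the jar stands upright centred on the coaster at about (281,240) and the gripper is clear. Next, the dropper bottle at (0.498, 0.0735).

{"fn": "jog_arm", "kwargs": {"rows": [[[0,0,0,-0.015,0.03,0,0.065],[0,0,0,-0.033,0.06,0,0.065],[0,0,0,-0.05,0.09,0,0.065],[0,0,0,-0.062,0.112,0,0.065],[0,0,0,-0.068,0.1215,0,0.065],[0,0,0,-0.068,0.1225,-0.01,0.065],[0,0,0,-0.068,0.1225,-0.02,0.065],[0,0,0,-0.068,0.1225,-0.02,0.065]]]}}

```text
t: 10.32
tcp_pos: [0.4976, 0.0728, 0.0985]
tool_rot: [-3.139, 0.001, 1.379]
contact_force: [0.6, -0.3, 0.0]
finger_gap: 0.0648
grasp_force: 0.0
```

Run:
```python
from h import *
s=snap("side","s8"); t=snap("top","t8"); st=manip.get_state(); print(st["tcp_pos"],st["contact_force"])
f=lambda im:cv2.resize(im,(400,400),interpolation=cv2.INTER_CUBIC)
cv2.imwrite("pics/crop8.png",np.hstack([f(s[140:220,195:275]),f(s[110:190,215:295])]))
```

```text
[0.49818329 0.0726325  0.09974911] [-0.32582371 -0.42931844 -0.08120664]
```

View pics/crop8.png

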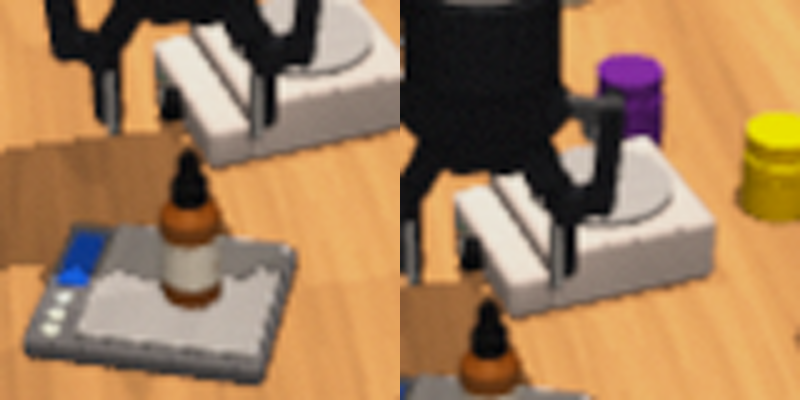

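Tips at side (217,167) and (247,168) straddle the dropper's bulb at (233,170), so the alignment is good. I'm descending and gripping.

{"fn": "jog_arm", "kwargs": {"rows": [[[0,0,0,0,0,-0.012,0.065],[0,0,0,0.001,0,-0.03,0.065],[0,0,0,0.001,0,-0.048,0.065],[0,0,0,0.001,0,-0.063,0.065],[0,0,0,0.001,0,-0.073,0.065],[0,0,0,0.001,0,-0.077,0.065],[0,0,0,0.001,0,-0.077,0.055]]]}}

```text
t: 11.0
tcp_pos: [0.4989, 0.0731, 0.0229]
tool_rot: [-3.14, 0.0, 1.378]
contact_force: [0.6, -0.4, 0.5]
finger_gap: 0.0554
grasp_force: 0.0
```

{"fn": "jog_arm", "kwargs": {"rows": [[[0,0,0,0,0,0,0.045],[0,0,0,0,0,0,0.035],[0,0,0,0,0,0,0.025],[0,0,0,0,0,0,0.025],[0,0,0,0,0,0,0.025]]], "force": 25}}

```text
t: 11.42
tcp_pos: [0.4998, 0.0737, 0.0244]
tool_rot: [3.14, -0.0, 1.379]
contact_force: [-0.6, -0.4, 5.6]
finger_gap: 0.0319
grasp_force: 26.4
```

Run:
```python
from h import *
t=cv2.imread("pics/t6.png"); s=cv2.imread("pics/s6.png")
cl=cv2.createCLAHE(4,(2,2))
def f(im): 
    b=cv2.resize(im,(400,400),interpolation=cv2.INTER_CUBIC); return cv2.merge([cl.apply(c) for c in cv2.split(b)])
cv2.imwrite("pics/crop9.png",np.hstack([f(t[148:212,158:222]),f(s[118:182,222:286])]))
```

```text
(no output)
```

View pics/crop9.png

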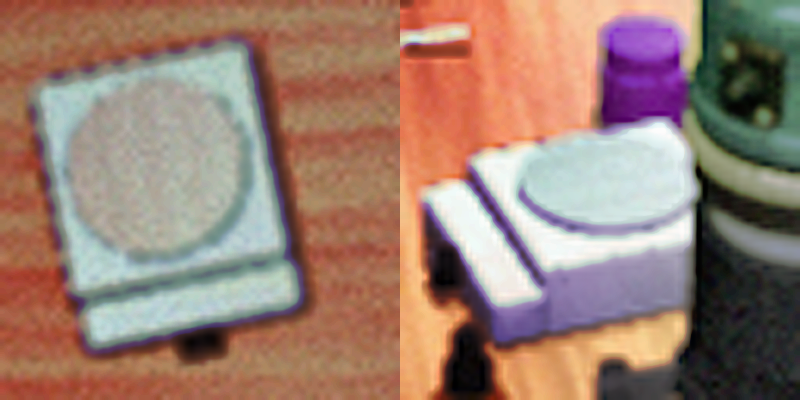

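The empty plate is clear: centre at top px (182.7,174.3) and side px (255.0,146.5).

Run:
```python
from h import *
print(cast("top",182.7,174.3,.052),cast("side",255.0,146.5,.052))
c=np.array([.592,.277,.052]); a=np.linspace(0,6.28,60)
P=np.array([proj("side",c+[.045*np.cos(x),.045*np.sin(x),0]) for x in a]); print(P.min(0),P.max(0),(P.min(0)+P.max(0))/2)
st=manip.get_state(); print(st["tcp_pos"],st["contact_force"],st["finger_gap"],st["grasp_force"])
```

```text
[0.59396336 0.27971094 0.052     ] [0.59505093 0.27438604 0.052     ]
[239.30903444 138.74811068] [268.4417447  153.98610246] [253.87538957 146.36710657]
[0.49981991 0.07374482 0.02444174] [-0.64693664 -0.41744592  5.61864199] 0.03190927838420976 26.40177863300778
```

{"fn": "jog_arm", "kwargs": {"rows": [[[0,0,0,0,0,0.006,0.025],[0,0,0,0,0,0.02,0.025],[0,0,0,0,0,0.04,0.025],[0,0,0,0,0,0.06,0.025],[0,0,0,0,0,0.075,0.025],[0,0,0,0,0,0.08,0.025],[0,0,0,0,0,0.08,0.025]]]}}

```text
t: 12.0
tcp_pos: [0.5, 0.0739, 0.1049]
tool_rot: [3.139, -0.001, 1.379]
contact_force: [-0.3, -0.3, -0.8]
finger_gap: 0.0318
grasp_force: 25.7
```

{"fn": "jog_arm", "kwargs": {"rows": [[[0,0,0,0.006,0.013,0,0.025],[0,0,0,0.018,0.04,0,0.025],[0,0,0,0.033,0.072,0,0.025],[0,0,0,0.049,0.107,0,0.025],[0,0,0,0.064,0.14,0,0.025],[0,0,0,0.078,0.17,0,0.025],[0,0,0,0.088,0.191,0,0.025],[0,0,0,0.094,0.203,0,0.025],[0,0,0,0.094,0.205,-0.005,0.025],[0,0,0,0.094,0.205,-0.015,0.025]]]}}

```text
t: 12.83
tcp_pos: [0.593, 0.28, 0.0872]
tool_rot: [-3.141, 0.0, 1.38]
contact_force: [-0.0, 0.1, -0.9]
finger_gap: 0.032
grasp_force: 25.7
```

{"fn": "jog_arm", "kwargs": {"rows": [[[0,0,0,0,0,-0.01,0.025],[0,0,0,0,0,-0.02,0.025],[0,0,0,0,0,-0.026,0.025],[0,0,0,0,0,-0.029,0.025],[0,0,0,0,0,-0.03,0.025],[0,0,0,0,0,-0.03,0.025]]]}}

```text
t: 13.33
tcp_pos: [0.5931, 0.2783, 0.0586]
tool_rot: [-3.141, 0.0, 1.378]
contact_force: [-0.9, 0.4, -0.5]
finger_gap: 0.032
grasp_force: 25.7
```

Run:
```python
from m import *
s=snap("side","s10"); st=manip.get_state(); print(st["tcp_pos"],st["contact_force"])
# paper band / amber bottle: print columns profile of white band & plate rows near col 254
m=cv2.cvtColor(s,cv2.COLOR_BGR2HSV)
for r in range(112,160,2): print(r,s[r,238:272:1].max(1).tolist())
```

```text
[0.59333876 0.27845921 0.05894596] [ 0.5017806   0.03479861 -0.60796629]
112 [67, 82, 132, 200, 180, 173, 130, 50, 18, 16, 18, 20, 20, 17, 16, 19, 17, 16, 17, 18, 19, 18, 17, 18, 17, 19, 18, 27, 111, 194, 217, 198, 128, 59]
114 [21, 19, 122, 219, 233, 232, 232, 219, 141, 19, 17, 16, 17, 18, 15, 17, 16, 17, 15, 19, 18, 15, 14, 15, 16, 18, 75, 178, 225, 224, 221, 216, 166, 50]
116 [21, 19, 56, 149, 219, 232, 232, 232, 198, 37, 16, 18, 20, 17, 17, 17, 18, 19, 19, 17, 18, 17, 19, 18, 18, 42, 168, 230, 229, 227, 224, 180, 65, 16]
118 [21, 17, 22, 56, 168, 232, 232, 220, 147, 15, 17, 18, 27, 108, 165, 161, 151, 149, 141, 144, 160, 118, 17, 17, 18, 18, 161, 230, 229, 227, 187, 65, 21, 22]
120 [22, 17, 22, 22, 57, 139, 204, 188, 79, 18, 18, 18, 113, 208, 228, 176, 34, 16, 28, 147, 214, 170, 50, 20, 21, 22, 106, 201, 219, 165, 66, 19, 21, 23]
122 [68, 22, 20, 21, 22, 23, 19, 21, 21, 19, 18, 56, 172, 232, 218, 143, 12, 13, 11, 70, 133, 143, 92, 15, 15, 13, 29, 36, 28, 29, 28, 24, 20, 24]
124 [202, 66, 19, 20, 20, 20, 16, 17, 18, 16, 16, 116, 209, 213, 124, 10, 12, 14, 15, 18, 90, 147, 129, 49,
[... 2192 characters left out ...]

152 [161, 213, 230, 232, 226, 196, 155, 136, 157, 180, 199, 201, 196, 198, 197, 192, 192, 192, 192, 191, 190, 190, 189, 190, 185, 175, 161, 136, 140, 183, 217, 224, 226, 226]
154 [135, 138, 199, 228, 232, 232, 232, 226, 209, 192, 150, 115, 124, 130, 136, 144, 146, 146, 143, 137, 131, 128, 128, 115, 131, 175, 198, 212, 224, 224, 224, 223, 224, 223]
156 [211, 134, 119, 174, 216, 227, 231, 230, 229, 229, 228, 227, 227, 224, 215, 216, 216, 216, 216, 213, 218, 224, 224, 223, 225, 224, 220, 216, 209, 203, 196, 182, 155, 149]
158 [232, 227, 179, 109, 148, 196, 219, 229, 230, 229, 229, 229, 228, 227, 227, 227, 225, 211, 199, 207, 201, 193, 182, 162, 147, 158, 153, 148, 141, 136, 137, 136, 136, 135]
```

The bottle's base shows at side (255,146), right over the plate's centre (255,146.5). I'm lowering the last 3 mm.

{"fn": "jog_arm", "kwargs": {"rows": [[[0,0,0,0,0,-0.001,0.025],[0,0,0,0,0,-0.002,0.025],[0,0,0,0,0,-0.0025,0.025],[0,0,0,0,0,-0.0025,0.025]]]}}

```text
t: 13.72
tcp_pos: [0.5934, 0.2788, 0.0566]
tool_rot: [3.141, -0.0, 1.379]
contact_force: [-0.4, -0.6, 2.3]
finger_gap: 0.0318
grasp_force: 25.9
```

{"fn": "jog_arm", "kwargs": {"rows": [[[0,0,0,0,0,0,0.036],[0,0,0,0,0,0,0.045],[0,0,0,0,0,0,0.06],[0,0,0,0,0,0.008,0.065],[0,0,0,0,0,0.025,0.065],[0,0,0,0,0,0.05,0.065],[0,0,0,0,0,0.075,0.065],[0,0,0,0,0,0.095,0.065],[0,0,0,0,0,0.1,0.065],[0,0,0,0,-0.02,0.1,0.065]]]}}

```text
t: 14.55
tcp_pos: [0.5942, 0.2615, 0.1582]
tool_rot: [3.139, -0.003, 1.381]
contact_force: [-0.5, -0.4, -0.5]
finger_gap: 0.0652
grasp_force: 0.0
```

{"fn": "jog_arm", "kwargs": {"rows": [[[0,0,0,-0.005,-0.038,0,0.065],[0,0,0,-0.01,-0.078,0,0.065],[0,0,0,-0.015,-0.118,0,0.065],[0,0,0,-0.02,-0.158,0,0.065],[0,0,0,-0.025,-0.198,0,0.065],[0,0,0,-0.032,-0.238,0,0.065],[0,0,0,-0.038,-0.278,0,0.065],[0,0,0,-0.044,-0.318,0,0.065],[0,0,0,-0.05,-0.358,0,0.065],[0,0,0,-0.056,-0.398,0,0.065]]]}}

```text
t: 15.38
tcp_pos: [0.5363, -0.1411, 0.156]
tool_rot: [-3.141, -0.0, 1.379]
contact_force: [0.3, -0.1, -0.5]
finger_gap: 0.0648
grasp_force: 0.0
```

{"fn": "jog_arm", "kwargs": {"rows": [[[0,0,0,-0.006,-0.038,0,0.065],[0,0,0,-0.012,-0.078,0,0.065],[0,0,0,-0.018,-0.118,-0.01,0.065],[0,0,0,-0.023,-0.15,-0.025,0.065],[0,0,0,-0.026,-0.17,-0.04,0.065],[0,0,0,-0.028,-0.176,-0.055,0.065],[0,0,0,-0.028,-0.176,-0.06,0.065],[0,0,0,-0.028,-0.176,-0.06,0.065]]]}}

```text
t: 16.05
tcp_pos: [0.5079, -0.3148, 0.0944]
tool_rot: [-3.138, -0.001, 1.378]
contact_force: [0.1, 0.8, -0.6]
finger_gap: 0.0652
grasp_force: 0.0
```

Run:
```python
from m import *
s=snap("side","s11"); t=snap("top","t11"); st=manip.get_state(); print(st["tcp_pos"],st["contact_force"],st["tool_rot"],st["joint_pos"].round(2))
# dropper check on stirrer: dark cap/amber blob
c,sta=dark(s,240,95,30,35); print("dropper cap side",c,sta, "expected mid",proj("side",(.594,.278,.13)),"top",proj("side",(.594,.278,.144)))
p=st["tcp_pos"]; f=np.array([.98,-.19,0])
for d in(-1,1): print("pred tip",proj("side",p+f*d*.036+[0,0,.025]))
for r in range(280,320,2): print(r,s[r,236:296:2].max(1).tolist())
```

```text
[ 0.50934011 -0.31457743  0.09645624] [-0.31750738  0.92979919  0.14174474] [-3.14139395e+00 -2.49005431e-04  1.37949203e+00] [-0.55  0.42 -0.04  1.11  0.    1.21]
dropper cap side [243.66666667 107.33333333] [243 106   3   4   6] expected mid [254.86256765 123.43736868] top [254.93777241 119.21702655]
pred tip [245.56047627 286.9595999 ]
pred tip [285.56183954 287.85851476]
280 [168, 162, 23, 28, 132, 86, 178, 175, 163, 170, 164, 163, 168, 169, 163, 163, 161, 158, 224, 248, 250, 250, 250, 251, 53, 102, 106, 24, 161, 249]
282 [168, 165, 27, 34, 140, 87, 181, 176, 163, 171, 165, 164, 167, 168, 163, 161, 163, 159, 165, 246, 246, 245, 246, 250, 36, 118, 102, 25, 188, 250]
284 [171, 165, 35, 37, 138, 89, 180, 175, 168, 170, 165, 162, 168, 170, 164, 161, 163, 159, 159, 247, 247, 246, 249, 248, 29, 124, 95, 34, 231, 250]
286 [175, 167, 55, 31, 136, 92, 179, 178, 170, 168, 167, 163, 165, 170, 167, 161, 163, 158, 156, 246, 247, 246, 245, 246, 40, 133, 87, 31, 235, 250]
288 [176, 166, 160, 151, 140, 92, 177, 179, 175, 166, 170, 163, 166, 170, 167, 162, 163, 160, 166, 244, 247, 246, 245, 246, 
[... 1614 characters left out ...]
75, 15, 16, 49, 188, 205, 158, 125, 122, 127, 128, 127, 116, 198, 240, 248, 246]
312 [141, 126, 138, 136, 133, 132, 119, 120, 139, 147, 147, 205, 207, 199, 182, 172, 198, 205, 205, 162, 125, 124, 126, 128, 123, 109, 200, 238, 248, 247]
314 [196, 129, 139, 135, 131, 130, 119, 122, 140, 147, 154, 206, 205, 205, 206, 206, 206, 206, 206, 166, 123, 124, 185, 141, 123, 117, 217, 241, 241, 248]
316 [216, 193, 137, 213, 184, 130, 117, 120, 139, 148, 146, 211, 213, 212, 212, 211, 213, 212, 213, 174, 124, 169, 185, 213, 194, 143, 217, 240, 242, 247]
318 [216, 206, 215, 222, 215, 205, 188, 182, 212, 147, 106, 124, 125, 125, 125, 125, 127, 129, 130, 116, 172, 204, 205, 213, 203, 137, 216, 207, 243, 244]
```

The tips (243 and 287, row 289) straddle the cap (265,304), so alignment is good. I'm descending and gripping the square bottle.

{"fn": "jog_arm", "kwargs": {"rows": [[[0,0,0,0,0,-0.012,0.065],[0,0,0,0,0,-0.032,0.065],[0,0,0,0,0,-0.052,0.065],[0,0,0,0,0,-0.07,0.065],[0,0,0,0,0,-0.082,0.065],[0,0,0,0,0,-0.09,0.065],[0,0,0,0,0,-0.094,0.065],[0,0,0,0,0,-0.094,0.06]]]}}

```text
t: 16.82
tcp_pos: [0.5095, -0.3148, 0.0022]
tool_rot: [-3.142, -0.0, 1.38]
contact_force: [0.9, -0.3, 0.5]
finger_gap: 0.06
grasp_force: 0.0
```

{"fn": "jog_arm", "kwargs": {"rows": [[[0,0,0,0,0,0,0.05],[0,0,0,0,0,0,0.04],[0,0,0,0,0,0,0.028],[0,0,0,0,0,0,0.028],[0,0,0,0,0,0,0.028]]], "force": 30}}

```text
t: 17.23
tcp_pos: [0.5099, -0.3157, 0.0032]
tool_rot: [3.14, 0.0, 1.379]
contact_force: [-0.1, 1.7, 6.1]
finger_gap: 0.0358
grasp_force: 30.9
```

{"fn": "jog_arm", "kwargs": {"rows": [[[0,0,0,0,0,0.006,0.028],[0,0,0,0,0,0.02,0.028],[0,0,0,0,0,0.045,0.028],[0,0,0,0,0,0.075,0.028],[0,0,0,0,0,0.1,0.028],[0,0,0,0,0,0.115,0.028],[0,0,0,0,0,0.12,0.028],[0,0,0,0,0,0.12,0.028]]]}}

```text
t: 17.9
tcp_pos: [0.5097, -0.3158, 0.1235]
tool_rot: [3.139, 0.001, 1.379]
contact_force: [0.2, 0.5, -1.2]
finger_gap: 0.0358
grasp_force: 30.2
```

Run:
```python
from m import *
print({k:v for k,v in manip.get_state().items() if k in("tcp_pos","finger_gap","grasp_force")})
snap("top","t12"); snap("side","s12")
for n,cam,(x,y,w,h) in(("t11","top",(218,178,60,64)),("t12","top",(218,178,60,64)),("s10","side",(192,170,72,56)),("t6","top",(218,178,60,64))):
    im=cv2.imread(f"pics/{n}.png"); hs=cv2.cvtColor(im[y:y+h,x:x+w],cv2.COLOR_BGR2HSV)
    m=(((hs[...,1]<60)|((hs[...,0]>90)&(hs[...,0]<130)))&(hs[...,2]>40)).astype(np.uint8)*255
    m=cv2.morphologyEx(m,cv2.MORPH_OPEN,np.ones((3,3)))
    c=max(cv2.findContours(m,0,cv2.CHAIN_APPROX_NONE)[0],key=cv2.contourArea)[:,0]+[x,y]
    P=np.array([cast(cam,u,v,.016)[:2] for u,v in c],np.float32)
    r=cv2.minAreaRect(P*1000); bx=cv2.boxPoints(r); print(n,"rect",np.round(r[0],1),np.round(r[1],1),round(r[2],1))
    a=np.radians(-18.5); ax=np.array([np.cos(a),np.sin(a)]); ay=np.array([-ax[1],ax[0]])
    X=P@ax; Y=P@ay; x1=np.percentile(X,97); print("  extents",np.round([np.ptp(X),np.ptp(Y)],3),"pan c",((X.max()-.054)*ax+(Y.max()+Y.min())/2*ay).round(4))
```

```text
{'tcp_pos': array([ 0.50969323, -0.3157719 ,  0.12351427]), 'grasp_force': 30.20675003528595, 'finger_gap': 0.03577059082270573}
t11 rect [483.9  84.7] [104.8 128.7] 70.2
  extents [0.13  0.106] pan c [0.4939 0.0815]
t12 rect [483.8  84.7] [104.9 128.6] 70.3
  extents [0.13  0.106] pan c [0.4939 0.0815]
s10 rect [484.2  75.4] [117.4 128.3] 70.2
  extents [0.13  0.118] pan c [0.4941 0.0713]
t6 rect [483.9  85. ] [104.7 128.4] 70.2
  extents [0.13  0.106] pan c [0.4939 0.0815]
```

The scale's housing fit puts the pan's centre at about (0.495, 0.077). I'm carrying the square bottle there.

{"fn": "jog_arm", "kwargs": {"rows": [[[0,0,0,-0.001,0.01,0,0.028],[0,0,0,-0.002,0.03,0,0.028],[0,0,0,-0.003,0.06,0,0.028],[0,0,0,-0.004,0.095,0,0.028],[0,0,0,-0.005,0.133,0,0.028],[0,0,0,-0.007,0.172,0,0.028],[0,0,0,-0.008,0.21,0,0.028],[0,0,0,-0.01,0.248,0,0.028],[0,0,0,-0.011,0.285,0,0.028],[0,0,0,-0.012,0.318,0,0.028]]]}}

```text
t: 18.83
tcp_pos: [0.4954, 0.0052, 0.1209]
tool_rot: [-3.139, 0.0, 1.379]
contact_force: [0.9, -0.5, -2.0]
finger_gap: 0.0356
grasp_force: 30.2
```

{"fn": "jog_arm", "kwargs": {"rows": [[[0,0,0,-0.001,0.028,0,0.028],[0,0,0,-0.002,0.052,0,0.028],[0,0,0,-0.003,0.068,-0.005,0.028],[0,0,0,-0.003,0.074,-0.02,0.028],[0,0,0,-0.003,0.075,-0.04,0.028],[0,0,0,-0.003,0.075,-0.06,0.028],[0,0,0,-0.003,0.075,-0.08,0.028],[0,0,0,-0.003,0.075,-0.095,0.028],[0,0,0,-0.003,0.075,-0.103,0.028],[0,0,0,-0.003,0.075,-0.103,0.028]]]}}

```text
t: 19.67
tcp_pos: [0.4918, 0.0777, 0.0168]
tool_rot: [-3.137, 0.002, 1.379]
contact_force: [-0.2, -0.0, -1.5]
finger_gap: 0.0358
grasp_force: 30.2
```

Run:
```python
from m import *
s=snap("side","s13"); t=snap("top","t13"); st=manip.get_state(); print(st["tcp_pos"],st["contact_force"],st["finger_gap"])
b=st["tcp_pos"]+[0,0,.0055]
print("pred cap",proj("side",b+[0,0,.067]), "base front",proj("side",b+[.003,-.018,0]))
print(dark(s,222,165,22,28,40))
for r in range(184,224,2): print(r,s[r,212:252:2].max(1).tolist())
```

```text
[0.4936802  0.0777952  0.01898666] [ 0.17205254 -0.10942522 -1.92330089] 0.035520937184663044
pred cap [229.96129773 175.71683753] base front [232.49503993 199.92850656]
(array([233.80487805, 171.74146341]), array([222, 165,  22,  26, 205]))
184 [120, 130, 143, 60, 59, 76, 166, 170, 165, 163, 165, 171, 129, 105, 19, 161, 237, 234, 231, 228]
186 [105, 91, 77, 50, 58, 79, 141, 145, 149, 152, 157, 159, 119, 104, 18, 160, 235, 235, 233, 230]
188 [140, 136, 78, 77, 48, 79, 101, 104, 100, 102, 102, 104, 81, 104, 20, 143, 212, 209, 216, 218]
190 [141, 127, 100, 101, 50, 81, 95, 99, 101, 99, 99, 98, 78, 106, 23, 148, 184, 154, 145, 145]
192 [142, 90, 129, 127, 120, 95, 96, 97, 98, 100, 98, 98, 78, 110, 96, 113, 113, 112, 112, 116]
194 [129, 98, 129, 123, 116, 114, 93, 95, 98, 98, 98, 101, 91, 106, 112, 114, 113, 113, 113, 101]
196 [109, 141, 165, 110, 112, 108, 92, 94, 94, 95, 94, 98, 88, 115, 116, 112, 115, 113, 137, 123]
198 [127, 197, 191, 178, 150, 109, 88, 92, 89, 91, 92, 92, 84, 141, 182, 193, 171, 169, 192, 110]
200 [161, 192, 189, 191, 192, 185, 94, 93, 92, 93, 93, 94, 120, 194, 194,
[... 449 characters left out ...]
9, 94, 100, 110, 116, 120, 115, 119, 112, 120, 98, 105, 134, 159, 146, 162, 177, 162, 90, 216]
212 [71, 63, 66, 65, 67, 68, 77, 81, 82, 94, 100, 108, 114, 121, 116, 116, 113, 121, 110, 222]
214 [231, 228, 199, 181, 168, 169, 118, 95, 70, 62, 64, 64, 68, 65, 75, 73, 87, 89, 159, 218]
216 [230, 229, 221, 219, 202, 199, 205, 223, 230, 229, 217, 193, 194, 166, 152, 71, 66, 76, 206, 221]
218 [229, 230, 222, 222, 209, 197, 207, 226, 230, 233, 229, 223, 225, 215, 222, 223, 221, 210, 218, 221]
220 [228, 231, 222, 223, 218, 212, 218, 225, 229, 233, 231, 223, 225, 218, 220, 225, 220, 212, 214, 223]
222 [227, 230, 223, 221, 219, 216, 222, 225, 230, 234, 231, 224, 224, 221, 215, 226, 220, 215, 211, 224]
```

{"fn": "jog_arm", "kwargs": {"rows": [[[0,0,0,0.001,0.001,-0.001,0.028],[0,0,0,0.001,0.001,-0.002,0.028],[0,0,0,0.001,0.001,-0.003,0.028],[0,0,0,0.001,0.001,-0.003,0.028]]]}}

```text
t: 20.1
tcp_pos: [0.4954, 0.0787, 0.0164]
tool_rot: [3.141, -0.0, 1.379]
contact_force: [-0.4, 0.7, -1.5]
finger_gap: 0.0357
grasp_force: 30.2
```

{"fn": "jog_arm", "kwargs": {"rows": [[[0,0,0,0,0,-0.001,0.028],[0,0,0,0,0,-0.001,0.028],[0,0,0,0,0,-0.001,0.028]]]}}

```text
t: 20.35
tcp_pos: [0.4952, 0.0787, 0.0152]
tool_rot: [3.141, -0.0, 1.379]
contact_force: [0.4, 0.3, -0.4]
finger_gap: 0.0356
grasp_force: 30.3
```

{"fn": "jog_arm", "kwargs": {"rows": [[[0,0,0,0,0,-0.001,0.028],[0,0,0,0,0,-0.001,0.028],[0,0,0,0,0,-0.001,0.028]]]}}

```text
t: 20.6
tcp_pos: [0.4953, 0.0787, 0.0152]
tool_rot: [3.141, -0.0, 1.379]
contact_force: [-3.7, -0.9, 13.2]
finger_gap: 0.0356
grasp_force: 31.9
```

{"fn": "jog_arm", "kwargs": {"rows": [[[0,0,0,0,0,0,0.04],[0,0,0,0,0,0,0.05],[0,0,0,0,0,0,0.06],[0,0,0,0,0,0.008,0.065],[0,0,0,0,0,0.025,0.065],[0,0,0,0,0,0.05,0.065],[0,0,0,0,0,0.075,0.065],[0,0,0,0,0,0.095,0.065],[0,0,0,0,0,0.1,0.065],[0,0,0,0.01,-0.02,0.1,0.065]]]}}

```text
t: 21.43
tcp_pos: [0.5052, 0.0606, 0.1162]
tool_rot: [3.139, -0.002, 1.381]
contact_force: [1.0, 0.5, 0.2]
finger_gap: 0.0653
grasp_force: 0.0
```

{"fn": "jog_arm", "kwargs": {"rows": [[[0,0,0,0.018,-0.033,0,0.065],[0,0,0,0.036,-0.066,0,0.065],[0,0,0,0.054,-0.098,0,0.065],[0,0,0,0.07,-0.127,0,0.065],[0,0,0,0.081,-0.148,0,0.065],[0,0,0,0.086,-0.157,0,0.065],[0,0,0,0.086,-0.158,-0.015,0.065],[0,0,0,0.086,-0.158,-0.035,0.065],[0,0,0,0.086,-0.158,-0.04,0.065],[0,0,0,0.086,-0.158,-0.04,0.065]]]}}

```text
t: 22.27
tcp_pos: [0.5894, -0.0986, 0.0724]
tool_rot: [-3.138, -0.0, 1.379]
contact_force: [0.7, 0.4, 0.5]
finger_gap: 0.065
grasp_force: 0.0
```

Run:
```python
from m import *
s=snap("side","s14"); t=snap("top","t14"); st=manip.get_state(); print(st["tcp_pos"],st["contact_force"],st["finger_gap"])
print("jar lid",dark(s,262,215,36,26,40),proj("side",(.591,-.099,.058)))
print("sq cap",dark(s,220,165,24,24,40),proj("side",(.495,.0777,.087)))
```

```text
[ 0.59101889 -0.0987984   0.07452311] [ 0.60064734  0.11200026 -0.33381286] 0.06463742642223012
jar lid (array([281.23045267, 226.51440329]), array([272, 219,  19,  16, 243])) [281.02766692 227.22670067]
sq cap (array([231. , 177.5]), array([228, 174,   7,   8,  52])) [230.50822699 177.09325309]
```

The jar lid at side (281,227) and the square cap at (231,177.5) match predictions. I'm gripping the jar.

{"fn": "jog_arm", "kwargs": {"rows": [[[0,0,0,0,0,-0.012,0.065],[0,0,0,0,0,-0.03,0.065],[0,0,0,0,0,-0.048,0.065],[0,0,0,0,0,-0.062,0.065],[0,0,0,0,0,-0.072,0.065],[0,0,0,0,0,-0.077,0.065],[0,0,0,0,0,-0.077,0.055],[0,0,0,0,0,-0.077,0.04],[0,0,0,0,0,-0.077,0.04],[0,0,0,0,0,-0.077,0.04]]], "force": 30}}

```text
t: 23.2
tcp_pos: [0.5917, -0.0994, -0.0021]
tool_rot: [3.14, -0.0, 1.379]
contact_force: [0.4, -0.6, -0.3]
finger_gap: 0.0469
grasp_force: 31.0
```

{"fn": "jog_arm", "kwargs": {"rows": [[[0,0,0,0,0,0,0.04],[0,0,0,0,0,0.006,0.04],[0,0,0,0,0,0.02,0.04],[0,0,0,0,0,0.045,0.04],[0,0,0,0,0,0.07,0.04],[0,0,0,0,0,0.085,0.04],[0,0,0,0,0,0.09,0.04],[0,0,0,0,0,0.09,0.04]]]}}

```text
t: 23.87
tcp_pos: [0.592, -0.0995, 0.0887]
tool_rot: [3.139, -0.0, 1.379]
contact_force: [0.6, -0.4, -1.3]
finger_gap: 0.0474
grasp_force: 31.2
```

Run:
```python
from m import *
st=manip.get_state(); print(st["tcp_pos"],st["finger_gap"],st["grasp_force"])
# tray fit, arm away from tray; floor vs wood by hue/sat
for n,cam,(x,y,w,h) in(("t14","top",(340,175,68,56)),("s14","side",(222,288,84,72))):
    im=cv2.GaussianBlur(cv2.imread(f"pics/{n}.png"),(3,3),0)[y:y+h,x:x+w]; hs=cv2.cvtColor(im,cv2.COLOR_BGR2LAB).astype(int)
    L=hs[...,0]; m=cv2.threshold(L.astype(np.uint8),0,255,cv2.THRESH_BINARY_INV+cv2.THRESH_OTSU)[1]
    m=cv2.morphologyEx(m,cv2.MORPH_OPEN,np.ones((3,3)))
    c=max(cv2.findContours(m,0,cv2.CHAIN_APPROX_NONE)[0],key=cv2.contourArea)[:,0]+[x,y]
    P=np.array([cast(cam,u,v,.014)[:2] for u,v in c],np.float32); r=cv2.minAreaRect(P*1000); print(n,np.round(r[0],1),np.round(r[1],1),round(r[2],1))
```

```text
[ 0.59203789 -0.09948669  0.08871936] 0.04735771888953047 31.199709177017212
t14 [ 508.5 -246.6] [ 78.2 172.7] 89.8
s14 [ 504.9 -320.5] [117.9 112.3] 80.4
```

{"fn": "jog_arm", "kwargs": {"rows": [[[0,0,0,-0.005,-0.013,0,0.04],[0,0,0,-0.016,-0.04,0,0.04],[0,0,0,-0.03,-0.074,0,0.04],[0,0,0,-0.044,-0.109,0,0.04],[0,0,0,-0.057,-0.143,0,0.04],[0,0,0,-0.069,-0.173,0,0.04],[0,0,0,-0.079,-0.197,0,0.04],[0,0,0,-0.085,-0.212,0,0.04],[0,0,0,-0.086,-0.2155,-0.005,0.04],[0,0,0,-0.086,-0.2155,-0.02,0.04]]]}}

```text
t: 24.7
tcp_pos: [0.5048, -0.3167, 0.0671]
tool_rot: [3.14, 0.001, 1.376]
contact_force: [1.4, 0.2, -1.0]
finger_gap: 0.047
grasp_force: 31.2
```

{"fn": "jog_arm", "kwargs": {"rows": [[[0,0,0,0,0,-0.015,0.04],[0,0,0,0,0,-0.033,0.04],[0,0,0,0,0,-0.048,0.04],[0,0,0,0,0,-0.057,0.04],[0,0,0,0,0,-0.061,0.04],[0,0,0,0,0,-0.062,0.04],[0,0,0,0,0,-0.062,0.04]]]}}

```text
t: 25.28
tcp_pos: [0.5052, -0.3147, 0.005]
tool_rot: [-3.141, -0.0, 1.379]
contact_force: [0.9, -0.3, -1.5]
finger_gap: 0.0469
grasp_force: 31.2
```

Run:
```python
from m import *
s=snap("side","s15"); st=manip.get_state(); p=st["tcp_pos"]; print(p,st["contact_force"],st["finger_gap"])
b=np.array([p[0],p[1],p[2]+.009]); print("lid pred",proj("side",b+[0,0,.05]),dark(s,252,280,28,32,35), "base front pred",proj("side",b+[0,-.024,0]))
print("col264",s[300:352,264].max(1).tolist())
```

```text
[ 0.50547222 -0.3148905   0.00548465] [-0.59062368 -0.25320524 -1.44080127] 0.04695571088474692
lid pred [262.57757718 306.84839777] (array([265.30971429, 295.16114286]), array([252, 280,  28,  32, 875])) base front pred [264.16964973 332.54233921]
col264 [20, 18, 18, 17, 17, 19, 17, 19, 20, 20, 20, 20, 18, 15, 17, 16, 19, 193, 157, 132, 141, 228, 220, 216, 217, 217, 217, 209, 116, 122, 162, 228, 234, 237, 237, 237, 237, 237, 237, 237, 237, 238, 238, 237, 220, 213, 214, 224, 147, 138, 140, 184]
```

{"fn": "jog_arm", "kwargs": {"rows": [[[0,0,0,0.0005,-0.001,-0.0015,0.04],[0,0,0,0.0005,-0.001,-0.003,0.04],[0,0,0,0.0005,-0.001,-0.0045,0.04],[0,0,0,0.0005,-0.001,-0.005,0.04],[0,0,0,0.0005,-0.001,-0.005,0.04]]]}}

```text
t: 25.75
tcp_pos: [0.5056, -0.3158, 0.0001]
tool_rot: [-3.141, -0.0, 1.379]
contact_force: [-0.3, 0.2, -1.1]
finger_gap: 0.047
grasp_force: 31.2
```

{"fn": "jog_arm", "kwargs": {"rows": [[[0,0,0,0,0,-0.001,0.04],[0,0,0,0,0,-0.001,0.04],[0,0,0,0,0,-0.001,0.04]]]}}

```text
t: 26.0
tcp_pos: [0.5057, -0.3159, -0.0002]
tool_rot: [3.141, 0.0, 1.379]
contact_force: [-1.5, 1.1, 5.3]
finger_gap: 0.0469
grasp_force: 31.8
```

Contact with the tray floor. I'm releasing, rising, moving clear and taking a final composite look.

{"fn": "jog_arm", "kwargs": {"rows": [[[0,0,0,0,0,0,0.05],[0,0,0,0,0,0,0.056],[0,0,0,0,0,0,0.062],[0,0,0,0,0,0.008,0.065],[0,0,0,0,0,0.025,0.065],[0,0,0,0,0,0.05,0.065],[0,0,0,0,0,0.08,0.065],[0,0,0,0,0,0.11,0.065],[0,0,0,0,0,0.14,0.065],[0,0,0,0,0,0.16,0.065]]]}}

```text
t: 26.83
tcp_pos: [0.5063, -0.3162, 0.1628]
tool_rot: [3.139, 0.001, 1.379]
contact_force: [0.6, -0.1, -0.8]
finger_gap: 0.0647
grasp_force: 0.0
```

{"fn": "jog_arm", "kwargs": {"rows": [[[0,0,0,-0.03,-0.02,0.01,0.065],[0,0,0,-0.06,-0.04,0.02,0.065],[0,0,0,-0.09,-0.06,0.03,0.065],[0,0,0,-0.12,-0.08,0.04,0.065],[0,0,0,-0.15,-0.1,0.04,0.065],[0,0,0,-0.18,-0.12,0.04,0.065],[0,0,0,-0.2,-0.13,0.04,0.065],[0,0,0,-0.21,-0.14,0.04,0.065],[0,0,0,-0.21,-0.14,0.04,0.065],[0,0,0,-0.21,-0.14,0.04,0.065]]]}}

```text
t: 27.67
tcp_pos: [0.2952, -0.4561, 0.1995]
tool_rot: [3.141, 0.0, 1.377]
contact_force: [0.0, 0.3, 0.1]
finger_gap: 0.0649
grasp_force: 0.0
```

Run:
```python
from m import *
s=snap("side","s16"); t=snap("top","t16"); st=manip.get_state(); print(st["t"],st["tcp_pos"])
f=lambda im,x,y:cv2.resize(im[y:y+64,x:x+64],(266,266),interpolation=cv2.INTER_CUBIC)
cv2.imwrite("pics/final.png",np.vstack([np.hstack([f(t,155,145),f(t,217,178),f(t,344,172)]),np.hstack([f(s,222,106),f(s,196,162),f(s,230,292)])]))
b=cv2.imread("pics/top0.png"); d=cv2.absdiff(b,t).max(2)
for n,(x,y,w,h) in dict(beaker=(210,120,32,30),rack=(290,215,35,62),coaster=(285,158,40,40),notebook=(340,100,56,78)).items(): print(n,(d[y:y+h,x:x+w]>45).sum())
for n,r,z,cam,im in(("jar",(355,180,40,40),.066,"top",t),("sq",(236,190,24,24),.096,"top",t),("drop",(165,155,35,35),.144,"top",t)):
    c,q=dark(im,*r); print(n,q,cast(cam,*c,z).round(4))
```

```text
27.7667 [ 0.29613989 -0.4554314   0.19931983]
beaker 0
rack 0
coaster 0
notebook 0
jar [368 196  15  14 164] [ 0.5063 -0.3051  0.066 ]
sq [245 204   6   5  21] [0.4946 0.0785 0.096 ]
drop [176 169   6   7  32] [0.5899 0.2748 0.144 ]
```

View pics/final.png

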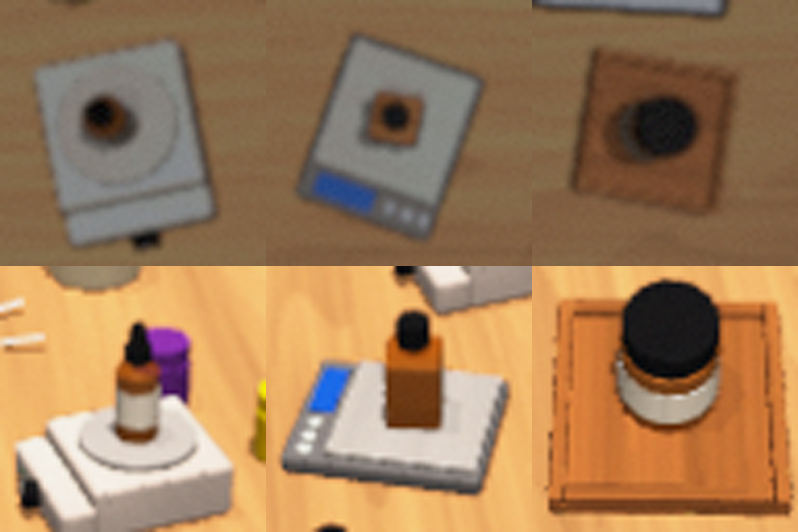

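Run:
```python
from m import *
s=cv2.imread("pics/s16.png")
print("jar base c side",cast("side",262.7-.4,331,.008)+[0,.024,0], "col264",s[310:345,262].max(1).tolist())
c,q=dark(s,240,290,50,40,40); print("lid",c,q,[cast("side",*c,z).round(4) for z in(.058,.06,.062)])
# tray outer rim picks in final.png, side and top
k=64/266
S=[(557,303),(777,303),(788,500),(551,500)]; T=[(596,49),(737,73),(714,212),(573,189)]
for cam,cs,o in(("side",S,(230-532*k,292-266*k)),("top",T,(344-532*k,172))):
    p=np.array([cast(cam,u*k+o[0]-.4,v*k+o[1]-.4,.014) for u,v in cs]); print(cam,p.mean(0).round(4),np.linalg.norm(np.roll(p,-1,0)-p,axis=1).round(3))
c,q=dark(s,240,110,24,40,40); print("drop side",q,proj("side",(.594,.2785,.144)))
print("drop base c side",cast("side",222+137*k-.4,106+(442-266)*k-.4,.052)+[0,.0165,0])
```

```text
jar base c side [ 0.50350207 -0.30695283  0.008     ] col264 [24, 25, 22, 26, 26, 17, 11, 16, 12, 128, 142, 113, 114, 175, 181, 181, 183, 183, 183, 172, 99, 116, 175, 212, 213, 215, 212, 213, 211, 213, 212, 212, 211, 211, 188]
lid [262.89882353 307.05176471] [252 296  23  23 425] [array([ 0.507 , -0.3109,  0.058 ]), array([ 0.5067, -0.3123,  0.06  ]), array([ 0.5064, -0.3137,  0.062 ])]
side [ 0.5062 -0.3172  0.014 ] [0.11  0.108 0.107 0.108]
top [ 0.5063 -0.3128  0.014 ] [0.108 0.107 0.107 0.108]
drop side [253 120   5  10  34] [254.90841316 119.13877892]
drop base c side [0.59225081 0.28273827 0.052     ]
```

The jar stands about 8 mm too far in +y from the tray's middle (top view −0.305 against −0.313; side view agrees). The rest is central and the bystanders haven't moved. I'm going back to centre the jar.

{"fn": "jog_arm", "kwargs": {"rows": [[[0,0,0,0.03,0.021,0,0.065],[0,0,0,0.062,0.043,0,0.065],[0,0,0,0.095,0.066,0,0.065],[0,0,0,0.127,0.089,0,0.065],[0,0,0,0.158,0.11,0,0.065],[0,0,0,0.185,0.13,0,0.065],[0,0,0,0.203,0.142,-0.01,0.065],[0,0,0,0.2095,0.147,-0.03,0.065],[0,0,0,0.2095,0.1475,-0.06,0.065],[0,0,0,0.2095,0.1475,-0.09,0.065]]]}}

```text
t: 28.6
tcp_pos: [0.5072, -0.3064, 0.1086]
tool_rot: [3.14, 0.0, 1.383]
contact_force: [-0.1, -0.3, -0.8]
finger_gap: 0.0647
grasp_force: 0.0
```

{"fn": "jog_arm", "kwargs": {"rows": [[[0,0,0,0,0,-0.02,0.065],[0,0,0,0,0,-0.045,0.065],[0,0,0,0,0,-0.07,0.065],[0,0,0,0,0,-0.09,0.065],[0,0,0,0,0,-0.102,0.065],[0,0,0,0,0,-0.107,0.065],[0,0,0,0,0,-0.107,0.065],[0,0,0,0,0,-0.107,0.065]]]}}

```text
t: 29.27
tcp_pos: [0.5058, -0.3078, 0.0025]
tool_rot: [3.141, 0.0, 1.38]
contact_force: [-1.0, 0.9, 0.6]
finger_gap: 0.0649
grasp_force: 0.0
```

{"fn": "jog_arm", "kwargs": {"rows": [[[0,0,0,0,0,0,0.055],[0,0,0,0,0,0,0.045],[0,0,0,0,0,0,0.04],[0,0,0,0,0,0,0.04],[0,0,0,0,0,0.003,0.04],[0,0,0,0,0,0.006,0.04],[0,0,0,0,-0.004,0.006,0.04],[0,0,0,0,-0.0085,0.006,0.04],[0,0,0,0,-0.0085,0.006,0.04],[0,0,0,0,-0.0085,0.006,0.04]]]}}

```text
t: 30.1
tcp_pos: [0.505, -0.3172, 0.0079]
tool_rot: [-3.141, -0.0, 1.378]
contact_force: [0.2, -0.2, -1.0]
finger_gap: 0.0469
grasp_force: 31.1
```

Run:
```python
from m import *
s=snap("side","s17"); st=manip.get_state(); print(st["tcp_pos"],st["finger_gap"])
print("col262",s[310:345,262].max(1).tolist())
```

```text
[ 0.50489246 -0.3169799   0.00783715] 0.047010510121858515
col262 [20, 18, 20, 18, 28, 31, 30, 26, 19, 17, 18, 18, 178, 144, 131, 140, 206, 210, 208, 210, 212, 211, 193, 117, 119, 175, 231, 234, 235, 234, 235, 234, 234, 234, 216]
```

{"fn": "jog_arm", "kwargs": {"rows": [[[0,0,0,0,0,-0.002,0.04],[0,0,0,0,0,-0.004,0.04],[0,0,0,0,0,-0.005,0.04],[0,0,0,0,0,-0.0055,0.04],[0,0,0,0,0,-0.0055,0.04]]]}}

```text
t: 30.57
tcp_pos: [0.5051, -0.3167, 0.0034]
tool_rot: [3.141, 0.0, 1.379]
contact_force: [-3.8, 1.6, 10.7]
finger_gap: 0.0472
grasp_force: 32.2
```

{"fn": "jog_arm", "kwargs": {"rows": [[[0,0,0,0,0,0,0.05],[0,0,0,0,0,0,0.056],[0,0,0,0,0,0,0.062],[0,0,0,0,0,0.008,0.065],[0,0,0,0,0,0.025,0.065],[0,0,0,0,0,0.05,0.065],[0,0,0,0,0,0.08,0.065],[0,0,0,0,0,0.11,0.065],[0,0,0,0,0,0.14,0.065],[0,0,0,0,0,0.16,0.065]]]}}

```text
t: 31.4
tcp_pos: [0.5057, -0.3172, 0.1662]
tool_rot: [3.139, 0.001, 1.379]
contact_force: [0.3, -0.7, -0.2]
finger_gap: 0.065
grasp_force: 0.0
```

{"fn": "jog_arm", "kwargs": {"rows": [[[0,0,0,-0.03,-0.02,0.01,0.065],[0,0,0,-0.06,-0.04,0.02,0.065],[0,0,0,-0.09,-0.06,0.03,0.065],[0,0,0,-0.12,-0.08,0.04,0.065],[0,0,0,-0.15,-0.1,0.04,0.065],[0,0,0,-0.18,-0.12,0.04,0.065],[0,0,0,-0.2,-0.13,0.04,0.065],[0,0,0,-0.21,-0.14,0.04,0.065],[0,0,0,-0.21,-0.14,0.04,0.065],[0,0,0,-0.21,-0.14,0.04,0.065]]]}}

```text
t: 32.23
tcp_pos: [0.2947, -0.4571, 0.2029]
tool_rot: [3.141, 0.0, 1.377]
contact_force: [0.3, 1.1, -0.1]
finger_gap: 0.0649
grasp_force: 0.0
```

Run:
```python
from m import *
s=snap("side","s18"); t=snap("top","t18")
c,q=dark(t,355,180,40,40); print("jar top",q,cast("top",*c,.066).round(4)," tray top -.3128")
col=s[310:350,262].max(1); print(col.tolist()); d=cv2.absdiff(cv2.imread("pics/top0.png"),t).max(2)
for n,(x,y,w,h) in dict(beaker=(210,120,32,30),rack=(290,215,35,62),coaster=(285,158,40,40),notebook=(340,100,56,78)).items(): print(n,(d[y:y+h,x:x+w]>45).sum())
for r in(335,336,337): print(r,(cast("side",262.3,r,.008)+[0,.024,0]).round(4)," tray side -.3172")
print(dark(t,236,190,24,24)[1],dark(t,165,155,35,35)[1])
```

```text
jar top [370 196  16  14 166] [ 0.5041 -0.3129  0.066 ]  tray top -.3128
[27, 25, 26, 23, 25, 25, 28, 25, 25, 16, 13, 12, 14, 162, 123, 112, 124, 168, 182, 180, 181, 182, 182, 163, 101, 135, 192, 211, 212, 211, 211, 210, 212, 210, 189, 186, 187, 195, 123, 115]
beaker 0
rack 0
coaster 0
notebook 0
335 [ 0.5018 -0.3156  0.008 ]  tray side -.3172
336 [ 0.5014 -0.3178  0.008 ]  tray side -.3172
337 [ 0.501  -0.3199  0.008 ]  tray side -.3172
[246 203   5   6  21] [176 169   6   7  32]
```

```bash
python3 -c "
from rig import manip
print(manip.finish_job())"
```

```text
the job is handed in; nothing more can be done
None
```

The job is handed in at about 32 s: the dropper bottle stands on the stirrer, the square bottle on the scale and the jar in the tray, all upright and within about 5 mm of centre by the cameras; the coaster is empty, and the beaker, rack and notebook have not moved.

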